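# Pack the hanging canisters into the travel crate and bar it shut

## Task

Pack the pantry's travel crate: lift every canister off the wire rack and stand it upright on the crate's floor without ever tipping it over. Then put the lid on so that it sits fully down, and lay the wooden retaining bar over it, centred, with one end down in the slot of each bracket. Leave the flask, lunch box and jar where they are.

Things in the scene. Friction and masses are not known exactly. Their poses are not given: they have to be found in the camera images.
- crate: Fixed plywood crate, open box 192 (x) x 246 (y) x 112 mm high, walls and floor 8 mm. Origin: centre of underside, z up. Outside each y end wall a wooden bracket with a slot for the bar between two steel cheeks: slots at x = +62 mm in the crate's frame, |y| 131 to 151 mm, 32 mm wide (x), slot floor 122 mm high, cheek tops 138 mm.
- crate_floor (a point): Centre of the crate's inner floor, 8 mm above the crate's origin; axes as the crate's. It has room for 2 rows (along x) of 3 canisters (along y), all turned as the crate is.
- bar_seat (a point): Point midway between the two bracket slots, at slot floor height: where the origin of the bar comes to lie. Axes as the crate's; the bar lies along y.
- rack: White wire rack, fixed: two posts 372 mm apart along y, 142 mm high, joined by a top wire 9 mm thick (centre 135.5 mm high, at x = 0), on which the canisters hang on the -x (front) side, and a lower wire (80 mm high) on which their backs lean. Origin: on the counter midway between the posts; y along the wires.
- lid: Loose plywood lid: plate 190 (x) x 244 (y) x 8 mm, lip below it 168 x 222 x 8 mm (4 mm play in the crate); in the middle on top a black handle 12 (x) x 90 (y) x 30 mm high, pinched along x. Origin: centre of the lip's underside; handle 16 to 46 mm above it. Seated on the crate's walls its origin is 104 mm above the crate's. May be turned half round.
- bar: Loose dark wooden retaining bar, 22 (x) x 310 (y) x 24 mm high. Origin: centre of its underside; y along its length; may be turned half round. In the slots it passes 2 mm above the lid plate, its side 45 mm from the lid's handle (so open the fingers no more than about 60 mm there).
- flask: Bystander: dark steel flask 68 mm across, 200 mm high; origin at centre of its underside.
- lunchbox: Bystander: clear lunch box with blue lid, 96 x 136 x 57 mm high; origin at centre of its underside.
- jar: Bystander: glass jar with steel cap, 80 mm across, 110 mm high; origin at centre of its underside.
- can_a: Hanging canister, red, may be absent: 50 x 50 x 60 mm, on top a black fin 26 (x) x 14 (y) mm from z 60 to 90, pinched along y. Steel hook 20 mm wide on its back: reaches x = +46 mm, z 84 mm; its lip (x 42 to 46, down to z 64) hangs behind the top wire, so raise it 17 mm or more (30 is good), then leave to the rack's -x. Origin: centre of underside, z up.
- can_b: Hanging canister, green, may be absent: 50 x 50 x 60 mm, on top a black fin 26 (x) x 14 (y) mm from z 60 to 90, pinched along y. Steel hook 20 mm wide on its back: reaches x = +46 mm, z 84 mm; its lip (x 42 to 46, down to z 64) hangs behind the top wire, so raise it 17 mm or more (30 is good), then leave to the rack's -x. Origin: centre of underside, z up.
- can_c: Hanging canister, blue, may be absent: 50 x 50 x 60 mm, on top a black fin 26 (x) x 14 (y) mm from z 60 to 90, pinched along y. Steel hook 20 mm wide on its back: reaches x = +46 mm, z 84 mm; its lip (x 42 to 46, down to z 64) hangs behind the top wire, so raise it 17 mm or more (30 is good), then leave to the rack's -x. Origin: centre of underside, z up.
- can_d: Hanging canister, yellow, may be absent: 50 x 50 x 60 mm, on top a black fin 26 (x) x 14 (y) mm from z 60 to 90, pinched along y. Steel hook 20 mm wide on its back: reaches x = +46 mm, z 84 mm; its lip (x 42 to 46, down to z 64) hangs behind the top wire, so raise it 17 mm or more (30 is good), then leave to the rack's -x. Origin: centre of underside, z up.
- can_e: Hanging canister, orange, may be absent: 50 x 50 x 60 mm, on top a black fin 26 (x) x 14 (y) mm from z 60 to 90, pinched along y. Steel hook 20 mm wide on its back: reaches x = +46 mm, z 84 mm; its lip (x 42 to 46, down to z 64) hangs behind the top wire, so raise it 17 mm or more (30 is good), then leave to the rack's -x. Origin: centre of underside, z up.

How it is judged:
On the way, in this order (a step that is already met when the one before it is completed fails the run):
1. all canisters present stand upright on the crate's floor (x of can_a in the frame of crate between -0.07 and 0.07 m and y of can_a in the frame of crate between -0.1 and 0.1 m and z of can_a in the frame of crate between 0.003 and 0.014 m and angle between each of can_a, can_b, can_c, can_d, can_e's own z axis and vertical below 0.12 rad and x of can_b in the frame of crate between -0.07 and 0.07 m and y of can_b in the frame of crate between -0.1 and 0.1 m and z of can_b in the frame of crate between 0.003 and 0.014 m and x of can_c in the frame of crate between -0.07 and 0.07 m and y of can_c in the frame of crate between -0.1 and 0.1 m and z of can_c in the frame of crate between 0.003 and 0.014 m and x of can_d in the frame of crate between -0.07 and 0.07 m and y of can_d in the frame of crate between -0.1 and 0.1 m and z of can_d in the frame of crate between 0.003 and 0.014 m and x of can_e in the frame of crate between -0.07 and 0.07 m and y of can_e in the frame of crate between -0.1 and 0.1 m and z of can_e in the frame of crate between 0.003 and 0.014 m), for 0.2 s.
2. the lid sits fully down on the crate (z of lid in the frame of crate between 0.1 and 0.108 m and x of lid in the frame of crate between -0.009 and 0.009 m and y of lid in the frame of crate between -0.009 and 0.009 m and angle between lid's own z axis and vertical below 0.04 rad), for 0.2 s.
3. the bar lies in both bracket slots (x of bar in the frame of bar_seat between -0.009 and 0.009 m and y of bar in the frame of bar_seat between -0.018 and 0.018 m and z of bar in the frame of bar_seat between -0.004 and 0.005 m and angle between the y axis of bar and the y axis of crate, either way round below 0.06 rad and angle between bar's own z axis and vertical below 0.06 rad), for 0.2 s.
At the end, for the whole second after the job is handed in: All canisters stand on the crate floor (tilt < 0.12 rad, within 70 mm x, 100 mm y of its middle); lid seated (height +-4 mm, centred +-9 mm, tilt < 0.04); bar in both slots (+-9 mm across, +-18 mm along, height -4 to +5 mm, within 0.06 rad); all released and at rest (all of step 1 and all of step 2 and all of step 3 and linear speed of each of can_a, can_b, can_c, can_d, can_e, lid, bar below 0.02 m/s); the robot touches nothing.
It fails at once if a bystander (flask, lunch box, jar) is shifted by more than 30 mm (distance of any of flask, lunchbox, jar from where it was at the start of the episode above 0.03 m).
It fails at once if a canister is tipped by more than 45 degrees (angle between any of can_a, can_b, can_c, can_d, can_e's own z axis and vertical above 0.79 rad).
Of can_a, can_b, can_c, can_d, can_e only 3 to 5 are there at a start; the rules pass over those that are not, and their reading is None.
At some moment in a run one of lid, bar may be knocked a few centimetres aside while the robot is not near it.
It also fails if it takes over 210 s, if anything falls off the work surface, if the arm or the gripper's body presses on something with over 40 N, if the wrist force passes 120 N, or if a joint passes its speed limit or range.

## Robot

A 7-joint arm with a two-finger parallel gripper is mounted at the origin on the work surface. World frame = base frame: x ahead of the robot, y to its left, z up, the work surface at z = 0. Lengths are in m, angles in rad, forces in N, time in s.
With the tool pointing down it reaches from about 0.4 to 0.9 m from the base axis. Payload 5.5 kg.
Tool frame: the origin (TCP) lies between the finger pads; the fingertips stand 22 mm ahead of it and the grasp point (between the pads) lies 3 mm ahead of it; z points along the fingers, y is the line along which they close (so a half turn about z gives the same grasp; the last joint's range is limited). The gripper opens to 85 mm and grips with 20 to 120 N. Pads are 22 mm wide; open, the fingers measure 114 mm over their backs; the gripper's body (76 mm by 85 mm) begins 54 mm behind the grasp point. The pads swing forward as they close: fully open they stand 13 mm farther back than shut.
Start: joints at [0.263, 0.501, -0.427, 1.55, 0.221, 1.138, -0.21], TCP at [0.65, 0, 0.253] pointing down, gripper open.
Joint ranges: [-2.88, 2.88], [-0.31, 2.03], [-1.54, 1.56], [0.2, 2.42], [-1.41, 4.55], [0.19, 2.02], [-2.57, 2.57]. Speed limits (rad/s): [2.57, 2.57, 3.14, 3.14, 3.14, 3.14, 3.14].

## Interface

Orientations are given as [roll, pitch, yaw] about the fixed x, y, z axes, in that order (R = Rz(yaw) Ry(pitch) Rx(roll)).
In Python, from bench import r gives the robot as it stands. The module is installed in compiled form; this text tells all that it offers.
- The arm moves only by the tool play_rows, never from a script. Its argument "increments" is a list of rows, each an object of numbers: "dx", "dy", "dz": the shift along the tool's x, y, z normalised to -1 to 1, where 1 is 4 cm; "wx", "wy", "wz": the turn, a rotation vector about the tool's x, y, z normalised to -1 to 1, where 1 is 0.1 rad. In form: [{"dx": .., "dy": .., "dz": .., "wx": .., "wy": .., "wz": ..}, ...]. A call has 1 to 10 rows; each row shifts and turns the commanded pose from where the row before left it, along the tool's axes as they then stand; what a row does not reach is not made up. A row lasts 1/10 s, in which the tool goes at most 50 mm and 8.59 degrees, less where a joint would pass 70% of its speed; a pose out of reach is approached as far as the arm can. A call with a number of a shift or a turn outside -1 to 1 is refused whole. A call with a gripper value outside its range is refused whole. "hand" is the opening, from 0 (shut) to 1 (fully open), set as the call begins (left out, the last holds). The fingers move at their own pace and stop on an object; "squeeze" is the grip in N (left out, the last holds). Time passes only in rows, so rows that do not move let the fingers close. It gives the time, the measured TCP pose, the force, the opening and the grip force at its end, in the units of the state.
- r.get_obs(): the state, without advancing time (a new reading comes with each control period).
- r.get_image(name): name is "scene" or "side" or "wrist"; returns a dict with "color" (384x512x3 uint8, red, green, blue), "K" (3x3 intrinsics, pixels), "dist_coeffs" ([k1, k2, p1, p2, k3] as OpenCV has them; the pictures are not rectified), "T" (4x4, takes a point from camera to world coordinates). Camera axes: x right, y up, looking along -z (the intrinsics and any distortion apply to the point x, -y, -z); pixel columns grow to the right and rows downward; lengths in m; the calibration is good to about 2 mm. A picture is of the moment at which its call begins. There is no depth.
- r.hand_in(): hands the job in; it is judged then, once.
The state is a dict: "clock": time; "q": joint angles; "qd": joint speeds; "joint_efforts": joint torques, N m; "tcp_pos": TCP position; "eef_rot": TCP orientation; "contact_force": force on the tool from outside, world axes, zero at the start; "wrist_torque": the same for the moment, N m; "grip_width": finger opening in m; "grasp_force": force on a finger pad.
Only numpy, scipy, OpenCV 4.12 (cv2) and the standard library are available. Lean on these libraries where they do the work, as an engineer would, in place of code of your own. Each camera call takes 0.05 s, during which the arm holds its last target. There are 200 camera calls.

## Working session

There is one attempt and no reset: what is moved stays moved. The work goes in short steps, Python scripts to look and compute and a tool call to move; the robot and the scene stay as the last step left them, time stands still between calls to the robot, and variables do not carry over. Pictures are saved under pics/ and viewed, at most 15 in all, crops included, and the job is handed in when it is done.

Besides the shell and the picture viewer there is one more tool, called as name([rows], argument=value, ...), one row to a line, values as JSON. play_rows: Moves the arm, as the interface text tells. Scaled input: -1 to 1 covers 4 cm each way for a shift and 0.1 rad each way for a turn. Its arguments: {"type":"object","properties":{"increments":{"type":"array","items":{"type":"object","properties":{"dx":{"type":"number","minimum":-1,"maximum":1},"dy":{"type":"number","minimum":-1,"maximum":1},"dz":{"type":"number","minimum":-1,"maximum":1},"wx":{"type":"number","minimum":-1,"maximum":1},"wy":{"type":"number","minimum":-1,"maximum":1},"wz":{"type":"number","minimum":-1,"maximum":1}}}},"hand":{"type":"number"},"squeeze":{"type":"number"}},"required":["increments"]}

```bash
mkdir -p pics
cat > h.py <<'E'
import numpy as np, cv2
from bench import r
def cap(n,f):
    d=r.get_image(n); cv2.imwrite(f'pics/{f}.png',d['color'][:,:,::-1]); np.savez(f'pics/{f}.npz',**{k:np.array(d[k]) for k in('color','K','dist_coeffs','T')}); return d
def load(f): return np.load(f'pics/{f}.npz')
def ray(d,uv):
    p=cv2.undistortPoints(np.array(uv,float).reshape(-1,1,2),d['K'],d['dist_coeffs']).reshape(-1,2)
    v=np.c_[p[:,0],-p[:,1],-np.ones(len(p))]@d['T'][:3,:3].T
    return d['T'][:3,3],v
def atz(d,uv,z):
    o,v=ray(d,uv); z=np.broadcast_to(z,len(v)); return o+v*((z-o[2])/v[:,2])[:,None]
def proj(d,P):
    P=np.atleast_2d(P); c=(P-d['T'][:3,3])@d['T'][:3,:3]; c=c*[1,-1,-1]
    return cv2.projectPoints(c.reshape(-1,1,3),np.zeros(3),np.zeros(3),d['K'],d['dist_coeffs'])[0].reshape(-1,2)
def big(f,x0,y0,x1,y1,s,out):
    im=cv2.imread(f'pics/{f}.png')[y0:y1,x0:x1]; cv2.imwrite(f'pics/{out}.png',cv2.resize(im,None,fx=s,fy=s,interpolation=cv2.INTER_CUBIC))
E
python3 - <<'E'
from h import *
a=[]
for n in('scene','side','wrist'):
    d=cap(n,n+'0'); print(n,d['T'].round(3).tolist(),d['K'][0,0]);
for n in('scene','side'): big(n+'0',0,0,512,384,1.5625,n+'0b')
o=r.get_obs(); print({k:np.round(v,3) for k,v in o.items()})
E
```

```text
scene [[-0.58, -0.705, 0.407, 1.07], [0.814, -0.51, 0.277, 0.271], [0.012, 0.492, 0.871, 1.05], [0.0, 0.0, 0.0, 1.0]] 351.80976280373534
side [[0.925, 0.231, -0.303, 0.239], [-0.381, 0.527, -0.76, -0.947], [-0.016, 0.818, 0.575, 0.79], [0.0, 0.0, 0.0, 1.0]] 414.05833392059816
wrist [[1.0, -0.003, 0.002, 0.65], [0.002, 0.949, 0.314, 0.08], [-0.003, -0.314, 0.949, 0.373], [0.0, 0.0, 0.0, 1.0]] 289.1095863531325
{'clock': np.float64(0.15), 'q': array([ 0.263,  0.502, -0.427,  1.551,  0.221,  1.138, -0.21 ]), 'qd': array([-0.001, -0.002, -0.001, -0.002, -0.   ,  0.001,  0.001]), 'joint_efforts': array([-8.0000e-03, -5.7004e+01, -5.8260e+00, -2.8128e+01,  1.1000e-02,
        8.0000e-03, -0.0000e+00]), 'tcp_pos': array([ 0.649, -0.   ,  0.252]), 'eef_rot': array([-3.14 , -0.   ,  1.571]), 'contact_force': array([ 0.292, -0.522,  0.131]), 'wrist_torque': array([-0.01 ,  0.023, -0.001]), 'grasp_force': np.float64(0.0), 'grip_width': np.float64(0.085)}
```

View pics/scene0b.png

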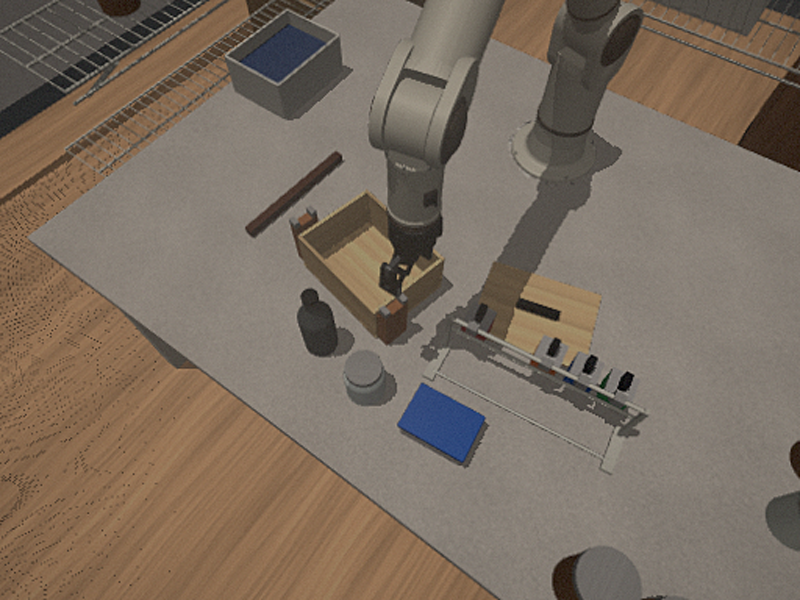

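View pics/side0b.png

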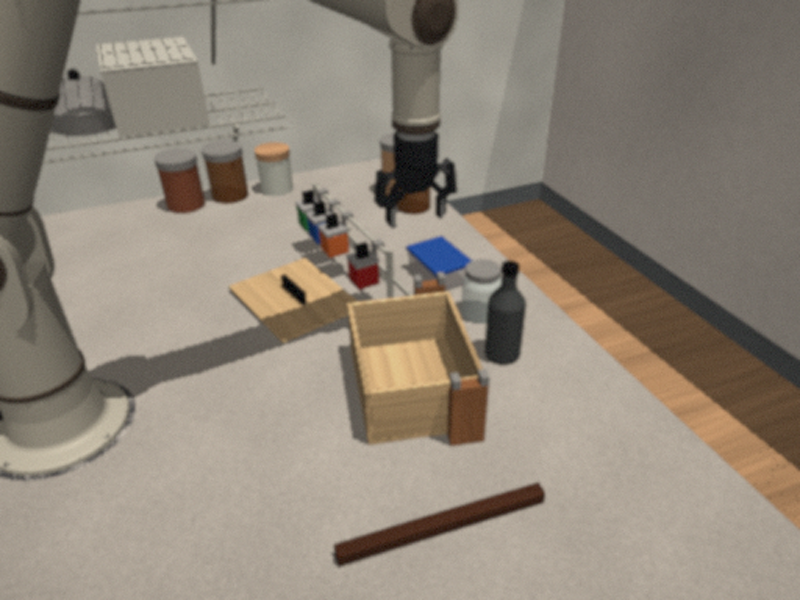

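The scene and side views show the crate at scene (370,260), bar at (295,195), lid at (545,305), and four canisters (red, orange, blue, green; no yellow) on the rack from (480,320) to (625,385). Enlarging for measurement.

Run:
```python
from h import *
big('scene0',265,160,425,305,4,'c1')
big('scene0',150,90,290,225,4,'c2')
big('side0',140,110,260,225,5,'c3')
```

```text
(no output)
```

View pics/c1.png

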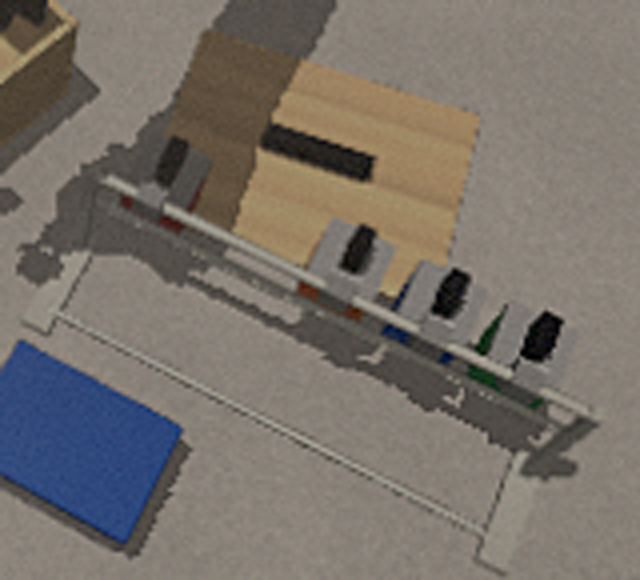

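View pics/c2.png

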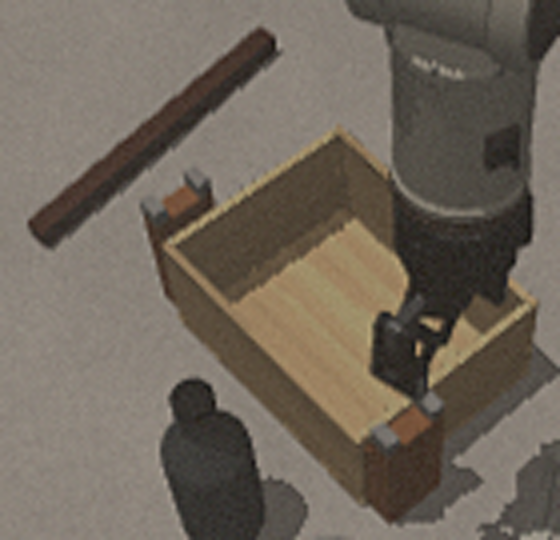

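View pics/c3.png

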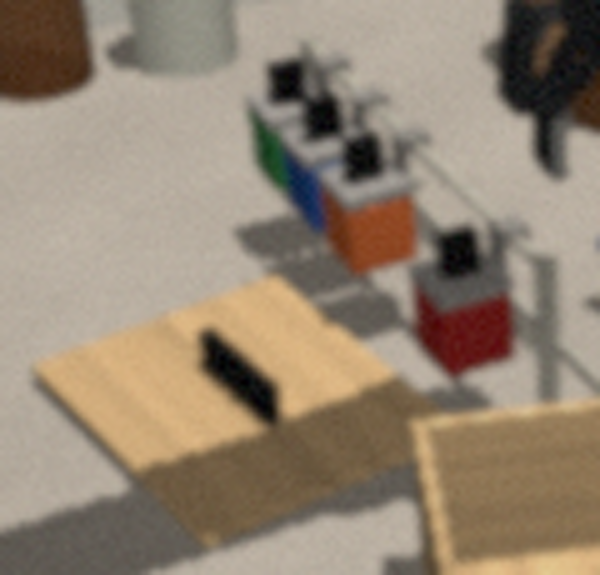

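```bash
cat > m1.py <<'E'
from h import *
S=load('scene0');D=load('side0')
def c(p,x0,y0,s): return (np.array(p,float)+.5)/s-.5+[x0,y0]
pr=lambda n,a:print(n,a.round(4).tolist())
cr=atz(S,c([(165,243),(340,128),(537,300)],150,90,4),.112); pr('crate',cr); print(np.linalg.norm(np.diff(cr,axis=0),axis=1))
cs=atz(D,c([(348,304),(368,436-0),(448,293)],0,0,1.5625),[.112,.0,.112]); pr('crate side',cs)
b=atz(S,c([(262,28),(276,42),(30,222),(50,240)],150,90,4),.024); pr('bar',b); print(np.linalg.norm(b[1]-b[3]))
b=atz(D,c([(335,547),(543,486)],0,0,1.5625),.024); pr('bar side',b); print(np.linalg.norm(b[1]-b[0]))
l=atz(S,c([(207,30),(478,115)],265,160,4),.016);pr('lid',l); print(np.linalg.norm(l[1]-l[0]))
l=atz(D,c([(35,372),(275,275),(208,547),(440,415)],140,110,5),.016);pr('lid side',l);print(np.linalg.norm(l[1]-l[0]),np.linalg.norm(l[2]-l[0]))
l=atz(S,c([(270,126),(373,159)],265,160,4),.046);pr('handle',l)
l=atz(D,c([(208,332),(275,395)],140,110,5),.046);pr('handle side',l)
w=atz(S,c([(105,178),(597,413)],265,160,4),.14);pr('wire',w);print(np.linalg.norm(w[1]-w[0]))
for n,p,q in(('red',(176,152),(458,237)),('or',(360,240),(361,145)),('blu',(453,285),(322,104)),('gre',(545,328),(287,68))):
    o1,v1=ray(S,c([p],265,160,4));o2,v2=ray(D,c([q],140,110,5))
    A=np.c_[v1[0],-v2[0]];t=np.linalg.lstsq(A,o2-o1,rcond=None)[0]
    pr(n,np.array([o1+t[0]*v1[0],o2+t[1]*v2[0],atz(S,c([p],265,160,4),.150)[0]]))
E
python3 m1.py
```

```text
crate [[0.6413, -0.2873, 0.112], [0.4618, -0.2455, 0.112], [0.5097, -0.0117, 0.112]]
[0.18430638 0.2386957 ]
crate side [[0.5073, -0.0172, 0.112], [0.4617, -0.2339, 0.0], [0.6891, -0.0584, 0.112]]
bar [[0.3496, -0.4316, 0.024], [0.3558, -0.4092, 0.024], [0.6542, -0.4517, 0.024], [0.6583, -0.4238, 0.024]]
0.3028566547889946
bar side [[0.3466, -0.4246, 0.024], [0.656, -0.4472, 0.024]]
0.3101653984970254
lid [[0.3943, 0.0575, 0.016], [0.3339, 0.2871, 0.016]]
0.23740453874060413
lid side [[0.33, 0.2754, 0.016], [0.5125, 0.333, 0.016], [0.3908, 0.0427, 0.016], [0.5638, 0.1174, 0.016]]
0.19138462917303609 0.24046041873320384
handle [[0.4643, 0.1535, 0.046], [0.4423, 0.236, 0.046]]
handle side [[0.4411, 0.23, 0.046], [0.4621, 0.1396, 0.046]]
wire [[0.6292, 0.0888, 0.14], [0.5852, 0.4477, 0.14]]
0.36156857710226536
red [[0.583, 0.1201, 0.1443], [0.5839, 0.1196, 0.1439], [0.586, 0.1211, 0.15]]
or [[0.5665, 0.262, 0.1431], [0.5658, 0.2624, 0.1434], [0.5703, 0.2621, 0.15]]
blu [[0.5596, 0.3302, 0.1437], [0.559, 0.3306, 0.1441], [0.5632, 0.3298, 0.15]]
gre [[0.5523, 0.3946, 0.1447], [0.5522, 0.3947, 0.1447], [0.5554, 0.3939, 0.15]]
```

Crops show: crate top corners at c2 (165,243),(340,128),(537,300); bar ends at (265,35),(40,233); lid handle at c1 (270,126)–(373,159); fin tops at c1 (176,152),(360,240),(453,285),(545,328). Sizes agree with the given ones, so I turn the tool and hover over the rack.

play_rows([
  {"wz": 1},
  {"wz": 1},
  {"wz": 1},
  {"wz": 1},
  {"wz": 1},
  {"wz": 1},
  {"wz": 1},
  {"wz": 1},
], hand=0.5)

```text
validation failed for argument at $.in...
```

play_rows([
  {"wz": 1},
  {"wz": 1},
  {"wz": 1},
  {"wz": 1},
  {"wz": 1},
  {"wz": 1},
  {"wz": 0.56},
])

```text
validation failed for argument at $.in...
```

play_rows([
  {"dx": -0.17,"dy": -0.84,"dz": -0.06},
  {"dx": -0.17,"dy": -0.84,"dz": -0.06},
  {"dx": -0.17,"dy": -0.84,"dz": -0.06},
  {"dx": -0.17,"dy": -0.84,"dz": -0.06},
  {"dx": -0.17,"dy": -0.84,"dz": -0.06},
  {"dx": -0.17,"dy": -0.84,"dz": -0.06},
  {"dx": -0.17,"dy": -0.84,"dz": -0.06},
  {"dx": -0.17,"dy": -0.84,"dz": -0.06},
  {},
  {},
])

```text
validation failed for argument at $.in...
```

Run:
```python
from h import *
cap('wrist','w1'); cap('scene','s1'); big('w1',0,0,512,384,1.5625,'w1b')
o=r.get_obs();print(o['tcp_pos'],o['eef_rot'],o['q'])
```

```text
[ 6.49718949e-01 -9.27420877e-06  2.52822783e-01] [-3.14072011e+00 -2.95645879e-05  1.57087503e+00] [ 0.26319163  0.50136316 -0.42689791  1.55084926  0.22083241  1.13829757
 -0.21027212]
```

View pics/w1b.png

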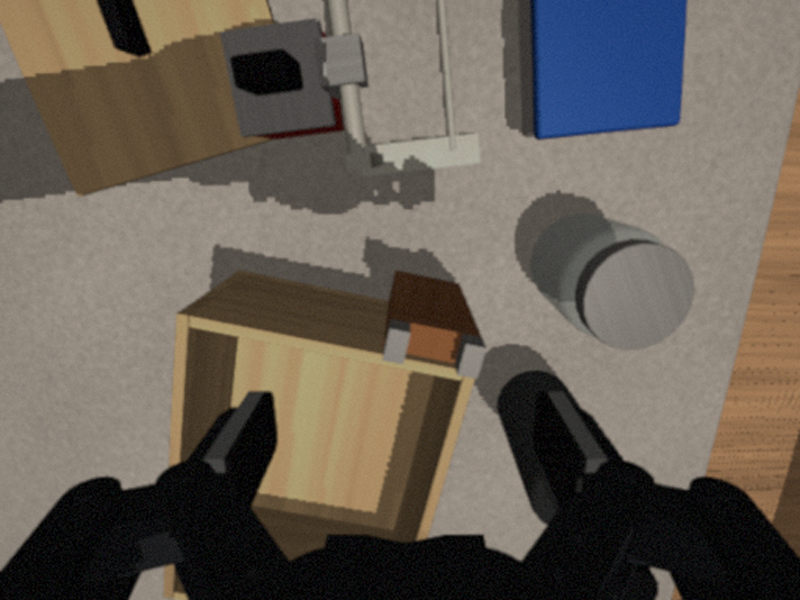

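That move was refused (all six fields seem to be required); the wrist picture is of the start pose and shows the crate's +y top corners at (180,316) and (472,378), and red's fin at (265,72).

play_rows([
  {"dx": 0,"dy": 0,"dz": 0,"wx": 0,"wy": 0,"wz": 1},
  {"dx": 0,"dy": 0,"dz": 0,"wx": 0,"wy": 0,"wz": 1},
  {"dx": 0,"dy": 0,"dz": 0,"wx": 0,"wy": 0,"wz": 1},
  {"dx": 0,"dy": 0,"dz": 0,"wx": 0,"wy": 0,"wz": 1},
  {"dx": 0,"dy": 0,"dz": 0,"wx": 0,"wy": 0,"wz": 1},
  {"dx": 0,"dy": 0,"dz": 0,"wx": 0,"wy": 0,"wz": 1},
  {"dx": 0,"dy": 0,"dz": 0,"wx": 0,"wy": 0,"wz": 1},
  {"dx": 0,"dy": 0,"dz": 0,"wx": 0,"wy": 0,"wz": 1},
], hand=0.5, squeeze=40)

```text
clock: 1.05
tcp_pos: [0.6499, 0.0001, 0.2531]
eef_rot: [-3.141, 0.0, 0.767]
contact_force: [-0.1, -0.6, -0.4]
grip_width: 0.0427
grasp_force: 0.0
```

Run:
```python
from h import *
o=r.get_obs();print(o['clock'],o['tcp_pos'],o['eef_rot'],o['q'],o['grip_width'])
d=load('w1'); p=atz(d,(np.array([(180,316),(472,378)])+.5)/1.5625-.5,.112);print(p,np.linalg.norm(p[1]-p[0]))
```

```text
1.05 [6.49878033e-01 9.65406837e-05 2.53118182e-01] [-3.14131580e+00  1.75066662e-04  7.66838326e-01] [ 0.14714007  0.47997472 -0.26177771  1.55514301  0.13276485  1.1242947
 -0.94778403] 0.04271109134939955
[[ 0.5099318  -0.01331566  0.112     ]
 [ 0.69269722 -0.05515802  0.112     ]] 0.1874939511395826
```

play_rows([
  {"dx": 0,"dy": 0,"dz": 0,"wx": 0,"wy": 0,"wz": 1},
  {"dx": 0,"dy": 0,"dz": 0,"wx": 0,"wy": 0,"wz": 1},
  {"dx": 0,"dy": 0,"dz": 0,"wx": 0,"wy": 0,"wz": 1},
  {"dx": 0,"dy": 0,"dz": 0,"wx": 0,"wy": 0,"wz": 1},
  {"dx": 0,"dy": 0,"dz": 0,"wx": 0,"wy": 0,"wz": 1},
  {"dx": 0,"dy": 0,"dz": 0,"wx": 0,"wy": 0,"wz": 1},
  {"dx": 0,"dy": 0,"dz": 0,"wx": 0,"wy": 0,"wz": 0.5},
])

```text
clock: 1.75
tcp_pos: [0.6499, 0.0001, 0.2531]
eef_rot: [-3.142, 0.0, 0.117]
contact_force: [0.3, -0.2, 0.2]
grip_width: 0.0431
grasp_force: 0.0
```

play_rows([
  {"dx": -0.17,"dy": -0.84,"dz": -0.06,"wx": 0,"wy": 0,"wz": 0},
  {"dx": -0.17,"dy": -0.84,"dz": -0.06,"wx": 0,"wy": 0,"wz": 0},
  {"dx": -0.17,"dy": -0.84,"dz": -0.06,"wx": 0,"wy": 0,"wz": 0},
  {"dx": -0.17,"dy": -0.84,"dz": -0.06,"wx": 0,"wy": 0,"wz": 0},
  {"dx": -0.17,"dy": -0.84,"dz": -0.06,"wx": 0,"wy": 0,"wz": 0},
  {"dx": -0.17,"dy": -0.84,"dz": -0.06,"wx": 0,"wy": 0,"wz": 0},
  {"dx": -0.17,"dy": -0.84,"dz": -0.06,"wx": 0,"wy": 0,"wz": 0},
  {"dx": -0.17,"dy": -0.84,"dz": -0.06,"wx": 0,"wy": 0,"wz": 0},
  {"dx": 0,"dy": 0,"dz": 0,"wx": 0,"wy": 0,"wz": 0},
])

```text
clock: 2.65
tcp_pos: [0.5605, 0.2676, 0.273]
eef_rot: [-3.137, 0.0, 0.13]
contact_force: [0.0, 1.3, -0.7]
grip_width: 0.0424
grasp_force: 0.0
```

Run:
```python
from h import *
cap('wrist','w2'); cap('scene','s2'); big('w2',0,0,512,384,1.5625,'w2b')
o=r.get_obs();print(o['clock'],o['tcp_pos'],o['eef_rot'],o['q'])
```

```text
2.75 [0.56300277 0.26145464 0.27244859] [-3.14158323e+00  1.43562752e-04  1.23574729e-01] [-0.31027199  0.407298   -0.22215712  1.61359831  0.09651314  1.13159696
 -2.00315567]
```

View pics/w2b.png

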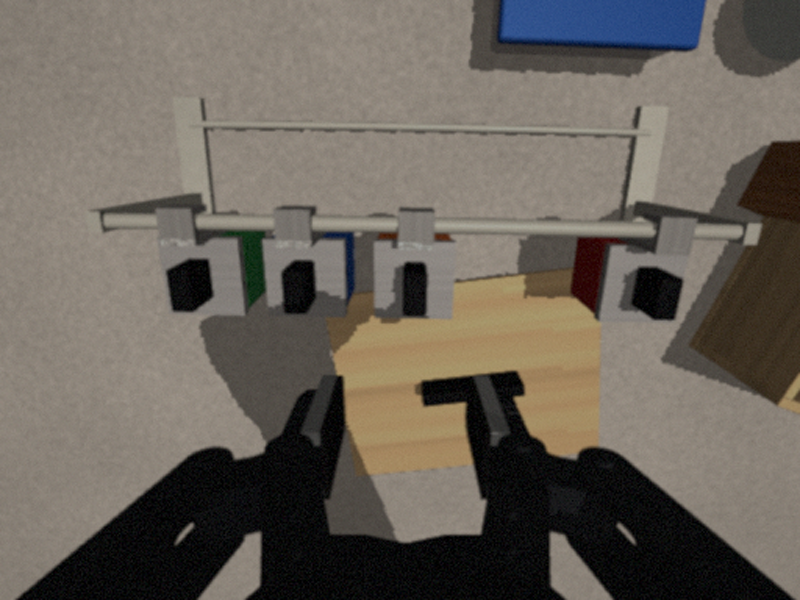

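Wrist view shows four fins: green (182,286), blue (296,287), orange (415,287), red (668,291), with wire ends at (103,220) and (750,232), lid handle at (422,392)–(523,385).

```bash
cat >> h.py <<'E'
def go(x,y,z,psi,o=None):
    """total tool-axis increments (units) : first translate with the current yaw; then turn"""
    o=o or r.get_obs(); p=o['tcp_pos']; q=o['eef_rot'][2]; d=np.array([x,y,z])-p
    return dict(dx=(d[0]*np.cos(q)+d[1]*np.sin(q))/.04,dy=(d[0]*np.sin(q)-d[1]*np.cos(q))/.04,dz=-d[2]/.04,wz=-((psi-q+np.pi)%(2*np.pi)-np.pi)/.1)
E
python3 - <<'E'
from h import *
d=load('w2'); f=lambda a:(np.array(a)+.5)/1.5625-.5
print(atz(d,f([(182,286),(296,287),(415,287),(668,291)]),.15).round(4))
w=atz(d,f([(103,220),(750,232)]),.1355);print(w,np.linalg.norm(w[1]-w[0]),np.arctan2(*(-(w[0]-w[1]))[:2]))
print(atz(d,f([(422,390),(523,383)]),.046).round(4), atz(d,f([(365,474),(600,455),(332,323)]),.016).round(4))
E
```

```text
[[0.5552 0.3943 0.15  ]
 [0.5632 0.3298 0.15  ]
 [0.5721 0.2634 0.15  ]
 [0.589  0.1207 0.15  ]]
[[0.58408974 0.44661402 0.1355    ]
 [0.62702104 0.07420748 0.1355    ]] 0.3748729483147286 3.026818569528333
[[0.4519 0.2387 0.046 ]
 [0.4701 0.1533 0.046 ]] [[0.3332 0.2787 0.016 ]
 [0.3866 0.0486 0.016 ]
 [0.4915 0.3248 0.016 ]]
```

Run:
```python
from h import *
print(go(.5553,.3941,.148,.115))
```

```text
{'dx': np.float64(0.21764740328558468), 'dy': np.float64(-3.314582497730905), 'dz': np.float64(3.1112146386093795), 'wz': np.float64(0.08574728791194364)}
```

play_rows([
  {"dx": 0.04,"dy": -0.66,"dz": 0.2,"wx": 0,"wy": 0,"wz": 0.08},
  {"dx": 0.04,"dy": -0.66,"dz": 0.2,"wx": 0,"wy": 0,"wz": 0},
  {"dx": 0.04,"dy": -0.66,"dz": 0.2,"wx": 0,"wy": 0,"wz": 0},
  {"dx": 0.05,"dy": -0.66,"dz": 0.2,"wx": 0,"wy": 0,"wz": 0},
  {"dx": 0.05,"dy": -0.67,"dz": 0.2,"wx": 0,"wy": 0,"wz": 0},
  {"dx": 0,"dy": 0,"dz": 0,"wx": 0,"wy": 0,"wz": 0},
  {"dx": 0,"dy": 0,"dz": 0,"wx": 0,"wy": 0,"wz": 0},
])

```text
clock: 3.45
tcp_pos: [0.5577, 0.3915, 0.2317]
eef_rot: [3.14, 0.001, 0.112]
contact_force: [0.1, 0.2, 0.2]
grip_width: 0.0429
grasp_force: 0.0
```

Run:
```python
from h import *
print(r.get_obs()['tcp_pos'],go(.5553,.3941,.148,.115))
```

```text
[0.55773922 0.391507   0.23168847] {'dx': np.float64(-0.05334775263685254), 'dy': np.float64(-0.0712385925275769), 'dz': np.float64(2.0922117146094403), 'wz': np.float64(-0.02922862797171355)}
```

play_rows([
  {"dx": -0.05,"dy": -0.07,"dz": 0.5,"wx": 0,"wy": 0,"wz": 0},
  {"dx": 0,"dy": 0,"dz": 0.5,"wx": 0,"wy": 0,"wz": 0},
  {"dx": 0,"dy": 0,"dz": 0.5,"wx": 0,"wy": 0,"wz": 0},
  {"dx": 0,"dy": 0,"dz": 0.4,"wx": 0,"wy": 0,"wz": 0},
  {"dx": 0,"dy": 0,"dz": 0.19,"wx": 0,"wy": 0,"wz": 0},
  {"dx": 0,"dy": 0,"dz": 0,"wx": 0,"wy": 0,"wz": 0},
  {"dx": 0,"dy": 0,"dz": 0,"wx": 0,"wy": 0,"wz": 0},
])

```text
clock: 4.15
tcp_pos: [0.5556, 0.3953, 0.1497]
eef_rot: [-3.141, -0.001, 0.112]
contact_force: [0.5, 0.8, -0.2]
grip_width: 0.0426
grasp_force: 0.0
```

play_rows([
  {"dx": 0,"dy": 0,"dz": 0,"wx": 0,"wy": 0,"wz": 0},
  {"dx": 0,"dy": 0,"dz": 0,"wx": 0,"wy": 0,"wz": 0},
  {"dx": 0,"dy": 0,"dz": 0,"wx": 0,"wy": 0,"wz": 0},
  {"dx": 0,"dy": 0,"dz": 0,"wx": 0,"wy": 0,"wz": 0},
  {"dx": 0,"dy": 0,"dz": 0,"wx": 0,"wy": 0,"wz": 0},
], hand=0, squeeze=40)

```text
clock: 4.65
tcp_pos: [0.5554, 0.3962, 0.1501]
eef_rot: [-3.14, -0.002, 0.113]
contact_force: [-0.7, 0.5, 5.1]
grip_width: 0.013
grasp_force: 44.0
```

play_rows([
  {"dx": 0,"dy": 0,"dz": -0.4,"wx": 0,"wy": 0,"wz": 0},
  {"dx": 0,"dy": 0,"dz": -0.5,"wx": 0,"wy": 0,"wz": 0},
  {"dx": 0,"dy": 0,"dz": -0.5,"wx": 0,"wy": 0,"wz": 0},
  {"dx": 0,"dy": 0,"dz": -0.5,"wx": 0,"wy": 0,"wz": 0},
  {"dx": 0,"dy": 0,"dz": -0.5,"wx": 0,"wy": 0,"wz": 0},
  {"dx": 0,"dy": 0,"dz": -0.4,"wx": 0,"wy": 0,"wz": 0},
  {"dx": -0.05,"dy": 0.4,"dz": 0,"wx": 0,"wy": 0,"wz": 0},
  {"dx": -0.05,"dy": 0.8,"dz": 0,"wx": 0,"wy": 0,"wz": 0},
  {"dx": -0.05,"dy": 0.9,"dz": 0,"wx": 0,"wy": 0,"wz": 0},
  {"dx": -0.05,"dy": 0.9,"dz": 0,"wx": 0,"wy": 0,"wz": 0},
])

```text
clock: 5.65
tcp_pos: [0.5596, 0.2722, 0.2592]
eef_rot: [3.14, 0.002, 0.113]
contact_force: [0.1, 0.3, -1.1]
grip_width: 0.0128
grasp_force: 43.2
```

play_rows([
  {"dx": -0.06,"dy": 0.9,"dz": 0,"wx": 0,"wy": 0,"wz": 0},
  {"dx": -0.06,"dy": 0.9,"dz": 0,"wx": 0,"wy": 0,"wz": 0},
  {"dx": -0.06,"dy": 0.9,"dz": 0,"wx": 0,"wy": 0,"wz": 0},
  {"dx": -0.06,"dy": 0.9,"dz": 0,"wx": 0,"wy": 0,"wz": 0},
  {"dx": -0.06,"dy": 0.9,"dz": 0,"wx": 0,"wy": 0,"wz": 0},
  {"dx": -0.06,"dy": 0.9,"dz": 0,"wx": 0,"wy": 0,"wz": 0},
  {"dx": -0.06,"dy": 0.9,"dz": 0,"wx": 0,"wy": 0,"wz": 0},
  {"dx": -0.06,"dy": 0.9,"dz": 0,"wx": 0,"wy": 0,"wz": 0},
  {"dx": -0.06,"dy": 0.9,"dz": 0,"wx": 0,"wy": 0,"wz": 0},
  {"dx": -0.06,"dy": 0.9,"dz": 0,"wx": 0,"wy": 0,"wz": 0},
])

```text
clock: 6.65
tcp_pos: [0.5752, -0.0879, 0.2595]
eef_rot: [-3.142, 0.003, 0.112]
contact_force: [0.9, 0.7, -1.2]
grip_width: 0.0135
grasp_force: 43.2
```

play_rows([
  {"dx": -0.06,"dy": 0.9,"dz": 0,"wx": 0,"wy": 0,"wz": 0},
  {"dx": -0.06,"dy": 0.9,"dz": 0,"wx": 0,"wy": 0,"wz": 0},
  {"dx": -0.06,"dy": 0.6,"dz": 0,"wx": 0,"wy": 0,"wz": 0},
  {"dx": 0,"dy": 0.5,"dz": 0,"wx": 0,"wy": 0,"wz": 0},
  {"dx": 0,"dy": 0.2,"dz": 0,"wx": 0,"wy": 0,"wz": 0.8},
  {"dx": 0,"dy": 0,"dz": 0,"wx": 0,"wy": 0,"wz": 0.9},
  {"dx": 0,"dy": 0,"dz": 0,"wx": 0,"wy": 0,"wz": 0.9},
  {"dx": 0,"dy": 0,"dz": 0,"wx": 0,"wy": 0,"wz": 0.7},
  {"dx": 0,"dy": 0,"dz": 0,"wx": 0,"wy": 0,"wz": 0},
  {"dx": 0,"dy": 0,"dz": 0,"wx": 0,"wy": 0,"wz": 0},
])

```text
clock: 7.65
tcp_pos: [0.5827, -0.2097, 0.2599]
eef_rot: [3.141, 0.002, -0.216]
contact_force: [-0.3, 0.0, -1.7]
grip_width: 0.013
grasp_force: 43.2
```

Run:
```python
from h import *
cap('wrist','w3'); cap('side','d3'); cap('scene','s3'); o=r.get_obs()
a=cv2.imread('pics/w3.png');b=cv2.imread('pics/d3.png')
cv2.imwrite('pics/m3.png',cv2.resize(np.hstack([a,b[80:384,100:400].copy() if 0 else cv2.resize(b[150:325,180:330],(329,384))]),None,fx=.95,fy=.95))
print(o['q'],go(.5857,-.2075,.26,-.215))
```

```text
[ 0.28275782  0.40627982  0.02426825  1.63524194 -0.01074096  1.10081288
 -1.47727809] {'dx': np.float64(0.043198195952365154), 'dy': np.float64(-0.05720602981294509), 'dz': np.float64(0.014128294713829093), 'wz': np.float64(-0.014032890941306775)}
```

View pics/m3.png

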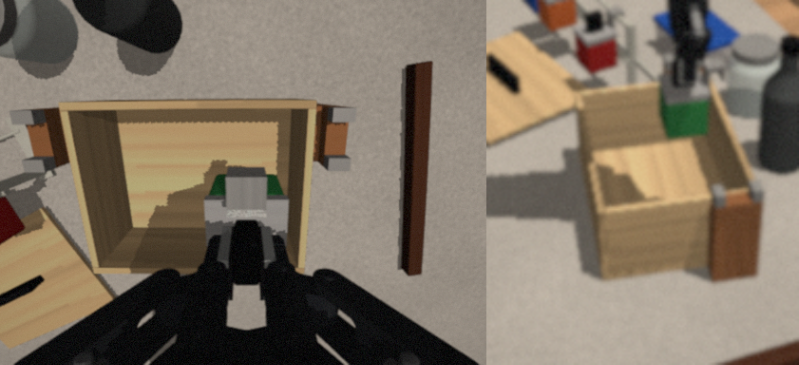

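The can hangs upright over the crate; crate top corners at (60,103),(317,102),(305,272),(97,272) in this montage, bar at (405–432,62)–(400–420,275).

Run:
```python
from h import *
d=load('w3'); f=lambda a:(np.array(a,float)+.5)/.95-.5
p=atz(d,f([(60,103),(317,102),(305,272),(97,272)]),.112);print(p.round(4))
print([np.linalg.norm(p[i]-p[i-1]) for i in range(4)],p.mean(0),[np.arctan2(*(p[i]-p[j])[1::-1]) for i,j in((0,3),(1,2),(0,1),(3,2))])
# bracket cheek tops z .138: centre of slot floors z .122
print(atz(d,f([(12,108),(12,122),(25,158),(25,169)]),.138))
b=atz(d,f([(406,63),(432,61),(400,273),(421,276)]),[.024]*4);print(b.round(4))
```

```text
[[ 0.6931 -0.0531  0.112 ]
 [ 0.6412 -0.2915  0.112 ]
 [ 0.4569 -0.253   0.112 ]
 [ 0.5075 -0.0159  0.112 ]]
[np.float64(0.18927542696413327), np.float64(0.24394501439750857), np.float64(0.18833854290534213), np.float64(0.24236991576288905)] [ 0.57469636 -0.15337563  0.112     ] [np.float64(-0.1976956237025966), np.float64(-0.2059853596309082), np.float64(1.3563579797311354), np.float64(1.360141810623004)]
[[ 0.69600532 -0.02615508  0.138     ]
 [ 0.68496687 -0.0205651   0.138     ]
 [ 0.65229623 -0.01743181  0.138     ]
 [ 0.64264944 -0.0126018   0.138     ]]
[[ 0.6575 -0.4249  0.024 ]
 [ 0.6535 -0.4567  0.024 ]
 [ 0.3549 -0.406   0.024 ]
 [ 0.3416 -0.4388  0.024 ]]
```

play_rows([
  {"dx": 0.04,"dy": -0.03,"dz": 0.3,"wx": 0,"wy": 0,"wz": -0.05},
  {"dx": 0,"dy": 0,"dz": 0.6,"wx": 0,"wy": 0,"wz": 0},
  {"dx": 0,"dy": 0,"dz": 0.6,"wx": 0,"wy": 0,"wz": 0},
  {"dx": 0,"dy": 0,"dz": 0.6,"wx": 0,"wy": 0,"wz": 0},
  {"dx": 0,"dy": 0,"dz": 0.6,"wx": 0,"wy": 0,"wz": 0},
  {"dx": 0,"dy": 0,"dz": 0.6,"wx": 0,"wy": 0,"wz": 0},
  {"dx": 0,"dy": 0,"dz": 0.4,"wx": 0,"wy": 0,"wz": 0},
  {"dx": 0,"dy": 0,"dz": 0.2,"wx": 0,"wy": 0,"wz": 0},
  {"dx": 0,"dy": 0,"dz": 0,"wx": 0,"wy": 0,"wz": 0},
  {"dx": 0,"dy": 0,"dz": 0,"wx": 0,"wy": 0,"wz": 0},
])

```text
clock: 8.8
tcp_pos: [0.5865, -0.2086, 0.1056]
eef_rot: [3.142, -0.001, -0.212]
contact_force: [0.1, -0.1, -1.2]
grip_width: 0.0132
grasp_force: 43.2
```

play_rows([
  {"dx": 0,"dy": 0,"dz": 0.04,"wx": 0,"wy": 0,"wz": 0},
  {"dx": 0,"dy": 0,"dz": 0.04,"wx": 0,"wy": 0,"wz": 0},
  {"dx": 0,"dy": 0,"dz": 0.04,"wx": 0,"wy": 0,"wz": 0},
  {"dx": 0,"dy": 0,"dz": 0,"wx": 0,"wy": 0,"wz": 0},
])

```text
clock: 9.2
tcp_pos: [0.5858, -0.2083, 0.1002]
eef_rot: [-3.142, -0.0, -0.212]
contact_force: [-0.0, -0.6, -2.2]
grip_width: 0.013
grasp_force: 43.2
```

play_rows([
  {"dx": 0,"dy": 0,"dz": 0.05,"wx": 0,"wy": 0,"wz": 0},
  {"dx": 0,"dy": 0,"dz": 0,"wx": 0,"wy": 0,"wz": 0},
  {"dx": 0,"dy": 0,"dz": 0,"wx": 0,"wy": 0,"wz": 0},
])

```text
clock: 9.5
tcp_pos: [0.5863, -0.2084, 0.0985]
eef_rot: [-3.142, -0.001, -0.212]
contact_force: [0.3, -0.0, 2.2]
grip_width: 0.0129
grasp_force: 43.6
```

play_rows([
  {"dx": 0,"dy": 0,"dz": 0.05,"wx": 0,"wy": 0,"wz": 0},
  {"dx": 0,"dy": 0,"dz": 0,"wx": 0,"wy": 0,"wz": 0},
  {"dx": 0,"dy": 0,"dz": 0,"wx": 0,"wy": 0,"wz": 0},
])

```text
clock: 9.8
tcp_pos: [0.5864, -0.2085, 0.0984]
eef_rot: [-3.142, -0.001, -0.212]
contact_force: [-4.5, 2.2, 15.5]
grip_width: 0.0132
grasp_force: 45.5
```

play_rows([
  {"dx": 0,"dy": 0,"dz": -0.05,"wx": 0,"wy": 0,"wz": 0},
  {"dx": 0,"dy": 0,"dz": 0,"wx": 0,"wy": 0,"wz": 0},
])

```text
clock: 10.0
tcp_pos: [0.5861, -0.2084, 0.0985]
eef_rot: [-3.142, -0.001, -0.212]
contact_force: [-1.0, 0.6, 3.3]
grip_width: 0.013
grasp_force: 43.8
```

play_rows([
  {"dx": 0,"dy": 0,"dz": 0,"wx": 0,"wy": 0,"wz": 0},
  {"dx": 0,"dy": 0,"dz": 0,"wx": 0,"wy": 0,"wz": 0},
  {"dx": 0,"dy": 0,"dz": 0,"wx": 0,"wy": 0,"wz": 0},
  {"dx": 0,"dy": 0,"dz": -0.2,"wx": 0,"wy": 0,"wz": 0},
  {"dx": 0,"dy": 0,"dz": -0.4,"wx": 0,"wy": 0,"wz": 0},
  {"dx": 0,"dy": 0,"dz": -0.6,"wx": 0,"wy": 0,"wz": 0},
  {"dx": 0,"dy": 0,"dz": -0.7,"wx": 0,"wy": 0,"wz": 0},
  {"dx": 0,"dy": 0,"dz": -0.7,"wx": 0,"wy": 0,"wz": 0},
  {"dx": 0,"dy": 0,"dz": -0.7,"wx": 0,"wy": 0,"wz": -0.5},
  {"dx": 0,"dy": 0,"dz": -0.3,"wx": 0,"wy": 0,"wz": -0.8},
], hand=0.5)

```text
clock: 11.0
tcp_pos: [0.5876, -0.2089, 0.2472]
eef_rot: [3.14, -0.006, -0.08]
contact_force: [0.7, 0.3, -0.7]
grip_width: 0.0427
grasp_force: 0.0
```

play_rows([
  {"dx": 0,"dy": 0,"dz": 0,"wx": 0,"wy": 0,"wz": -0.97},
  {"dx": 0,"dy": 0,"dz": 0,"wx": 0,"wy": 0,"wz": -1},
  {"dx": 0.06,"dy": -0.4,"dz": 0,"wx": 0,"wy": 0,"wz": 0},
  {"dx": 0.06,"dy": -0.9,"dz": 0,"wx": 0,"wy": 0,"wz": 0},
  {"dx": 0.06,"dy": -0.9,"dz": 0,"wx": 0,"wy": 0,"wz": 0},
  {"dx": 0.06,"dy": -0.9,"dz": 0,"wx": 0,"wy": 0,"wz": 0},
  {"dx": 0.06,"dy": -0.9,"dz": 0,"wx": 0,"wy": 0,"wz": 0},
  {"dx": 0.06,"dy": -0.9,"dz": 0,"wx": 0,"wy": 0,"wz": 0},
  {"dx": 0.06,"dy": -0.9,"dz": 0,"wx": 0,"wy": 0,"wz": 0},
  {"dx": 0.06,"dy": -0.9,"dz": 0,"wx": 0,"wy": 0,"wz": 0},
])

```text
clock: 12.0
tcp_pos: [0.5735, 0.063, 0.2431]
eef_rot: [-3.141, -0.001, 0.113]
contact_force: [1.4, 0.0, 0.1]
grip_width: 0.0424
grasp_force: 0.0
```

play_rows([
  {"dx": 0.07,"dy": -0.9,"dz": 0,"wx": 0,"wy": 0,"wz": 0},
  {"dx": 0.07,"dy": -0.9,"dz": 0,"wx": 0,"wy": 0,"wz": 0},
  {"dx": 0.07,"dy": -0.9,"dz": 0,"wx": 0,"wy": 0,"wz": 0},
  {"dx": 0.07,"dy": -0.9,"dz": 0,"wx": 0,"wy": 0,"wz": 0},
  {"dx": 0.07,"dy": -0.9,"dz": 0,"wx": 0,"wy": 0,"wz": 0},
  {"dx": 0.07,"dy": -0.9,"dz": 0,"wx": 0,"wy": 0,"wz": 0},
  {"dx": 0.07,"dy": -0.9,"dz": 0,"wx": 0,"wy": 0,"wz": 0},
  {"dx": 0,"dy": -0.43,"dz": 0,"wx": 0,"wy": 0,"wz": 0},
  {"dx": 0,"dy": 0,"dz": 0,"wx": 0,"wy": 0,"wz": 0},
  {"dx": 0,"dy": 0,"dz": 0,"wx": 0,"wy": 0,"wz": 0},
])

```text
clock: 13.0
tcp_pos: [0.5627, 0.3288, 0.2422]
eef_rot: [3.14, 0.0, 0.114]
contact_force: [-0.3, -1.0, -0.4]
grip_width: 0.0427
grasp_force: 0.0
```

Run:
```python
from h import *
cap('wrist','w4'); d=cap('scene','s4'); o=r.get_obs(); print(o['tcp_pos'],go(.5632,.3298,.15,.115))
a=cv2.imread('pics/w4.png');b=cv2.imread('pics/s4.png')
cv2.imwrite('pics/m4.png',cv2.resize(np.hstack([a,cv2.resize(b[95:235,170:290],(329,384))]),None,fx=.95,fy=.95))
```

```text
[0.56358679 0.32710633 0.24216604] {'dx': np.float64(-0.0021273071692216585), 'dy': np.float64(-0.06799931032565952), 'dz': np.float64(2.304151099128113), 'wz': np.float64(-0.036571731064598545)}
```

View pics/m4.png

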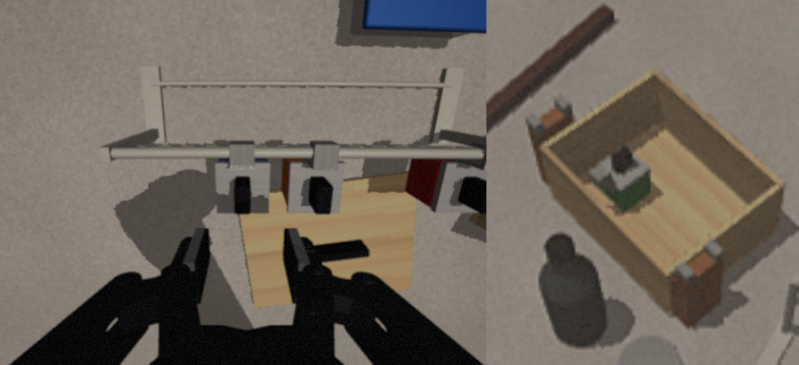

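Green stands upright in the crate (montage (625,175)); the rest of the rack is undisturbed. Now blue.

play_rows([
  {"dx": 0,"dy": -0.05,"dz": 0.5,"wx": 0,"wy": 0,"wz": 0},
  {"dx": 0,"dy": 0,"dz": 0.5,"wx": 0,"wy": 0,"wz": 0},
  {"dx": 0,"dy": 0,"dz": 0.5,"wx": 0,"wy": 0,"wz": 0},
  {"dx": 0,"dy": 0,"dz": 0.5,"wx": 0,"wy": 0,"wz": 0},
  {"dx": 0,"dy": 0,"dz": 0.3,"wx": 0,"wy": 0,"wz": 0},
  {"dx": 0,"dy": 0,"dz": 0,"wx": 0,"wy": 0,"wz": 0},
  {"dx": 0,"dy": 0,"dz": 0,"wx": 0,"wy": 0,"wz": 0},
])

```text
clock: 13.8
tcp_pos: [0.5632, 0.3311, 0.1507]
eef_rot: [3.142, -0.0, 0.113]
contact_force: [0.3, 0.4, 0.2]
grip_width: 0.0425
grasp_force: 0.0
```

play_rows([
  {"dx": 0,"dy": 0,"dz": 0,"wx": 0,"wy": 0,"wz": 0},
  {"dx": 0,"dy": 0,"dz": 0,"wx": 0,"wy": 0,"wz": 0},
  {"dx": 0,"dy": 0,"dz": 0,"wx": 0,"wy": 0,"wz": 0},
  {"dx": 0,"dy": 0,"dz": 0,"wx": 0,"wy": 0,"wz": 0},
  {"dx": 0,"dy": 0,"dz": 0,"wx": 0,"wy": 0,"wz": 0},
], hand=0)

```text
clock: 14.3
tcp_pos: [0.5633, 0.3321, 0.1514]
eef_rot: [-3.141, -0.002, 0.115]
contact_force: [-0.9, -0.5, 6.2]
grip_width: 0.0133
grasp_force: 42.6
```

play_rows([
  {"dx": 0,"dy": 0,"dz": -0.4,"wx": 0,"wy": 0,"wz": 0},
  {"dx": 0,"dy": 0,"dz": -0.5,"wx": 0,"wy": 0,"wz": 0},
  {"dx": 0,"dy": 0,"dz": -0.5,"wx": 0,"wy": 0,"wz": 0},
  {"dx": 0,"dy": 0,"dz": -0.5,"wx": 0,"wy": 0,"wz": 0},
  {"dx": 0,"dy": 0,"dz": -0.5,"wx": 0,"wy": 0,"wz": 0},
  {"dx": 0,"dy": 0,"dz": -0.3,"wx": 0,"wy": 0,"wz": 0},
  {"dx": -0.2,"dy": 0.4,"dz": 0,"wx": 0,"wy": 0,"wz": 0},
  {"dx": -0.2,"dy": 0.8,"dz": 0,"wx": 0,"wy": 0,"wz": 0},
  {"dx": -0.2,"dy": 0.9,"dz": 0,"wx": 0,"wy": 0,"wz": 0},
  {"dx": -0.2,"dy": 0.9,"dz": 0,"wx": 0,"wy": 0,"wz": 0},
])

```text
clock: 15.3
tcp_pos: [0.5437, 0.2078, 0.2575]
eef_rot: [3.141, 0.001, 0.116]
contact_force: [0.8, -1.0, -2.3]
grip_width: 0.0129
grasp_force: 41.7
```

play_rows([
  {"dx": -0.2,"dy": 0.9,"dz": 0,"wx": 0,"wy": 0,"wz": 0},
  {"dx": -0.2,"dy": 0.9,"dz": 0,"wx": 0,"wy": 0,"wz": 0},
  {"dx": -0.2,"dy": 0.9,"dz": 0,"wx": 0,"wy": 0,"wz": 0},
  {"dx": -0.2,"dy": 0.9,"dz": 0,"wx": 0,"wy": 0,"wz": 0},
  {"dx": -0.2,"dy": 0.9,"dz": 0,"wx": 0,"wy": 0,"wz": 0},
  {"dx": -0.2,"dy": 0.9,"dz": 0,"wx": 0,"wy": 0,"wz": 0},
  {"dx": -0.2,"dy": 0.9,"dz": 0,"wx": 0,"wy": 0,"wz": 0},
  {"dx": -0.2,"dy": 0.9,"dz": 0,"wx": 0,"wy": 0,"wz": 0},
  {"dx": -0.2,"dy": 0.9,"dz": 0,"wx": 0,"wy": 0,"wz": 0},
  {"dx": -0.2,"dy": 0.9,"dz": 0,"wx": 0,"wy": 0,"wz": 0},
])

```text
clock: 16.3
tcp_pos: [0.5056, -0.1591, 0.2578]
eef_rot: [-3.141, 0.001, 0.115]
contact_force: [0.8, -0.2, -2.0]
grip_width: 0.0127
grasp_force: 41.7
```

play_rows([
  {"dx": 0,"dy": 0.7,"dz": 0,"wx": 0,"wy": 0,"wz": 0},
  {"dx": 0,"dy": 0.2,"dz": 0,"wx": 0,"wy": 0,"wz": 0.8},
  {"dx": 0,"dy": 0,"dz": 0,"wx": 0,"wy": 0,"wz": 0.9},
  {"dx": 0,"dy": 0,"dz": 0,"wx": 0,"wy": 0,"wz": 0.9},
  {"dx": 0,"dy": 0,"dz": 0,"wx": 0,"wy": 0,"wz": 0.64},
  {"dx": 0,"dy": 0,"dz": 0,"wx": 0,"wy": 0,"wz": 0},
  {"dx": 0,"dy": 0,"dz": 0,"wx": 0,"wy": 0,"wz": 0},
])

```text
clock: 17.0
tcp_pos: [0.5102, -0.1934, 0.2578]
eef_rot: [-3.142, 0.001, -0.207]
contact_force: [-0.2, 0.5, -1.4]
grip_width: 0.0127
grasp_force: 41.7
```

Run:
```python
from h import *
o=r.get_obs(); print(o['tcp_pos'],o['q'],go(.508,-.192,.105,-.208))
```

```text
[ 0.51022532 -0.19344592  0.25780555] [ 0.26598601  0.27788841  0.05643516  1.8235553  -0.01793059  1.04127882
 -1.44852499] {'dx': np.float64(-0.061875943399487106), 'dy': np.float64(-0.023938794425413634), 'dz': np.float64(3.820138774486137), 'wz': np.float64(0.009432266995443861)}
```

play_rows([
  {"dx": -0.06,"dy": -0.02,"dz": 0.3,"wx": 0,"wy": 0,"wz": 0},
  {"dx": 0,"dy": 0,"dz": 0.6,"wx": 0,"wy": 0,"wz": 0},
  {"dx": 0,"dy": 0,"dz": 0.6,"wx": 0,"wy": 0,"wz": 0},
  {"dx": 0,"dy": 0,"dz": 0.6,"wx": 0,"wy": 0,"wz": 0},
  {"dx": 0,"dy": 0,"dz": 0.6,"wx": 0,"wy": 0,"wz": 0},
  {"dx": 0,"dy": 0,"dz": 0.6,"wx": 0,"wy": 0,"wz": 0},
  {"dx": 0,"dy": 0,"dz": 0.4,"wx": 0,"wy": 0,"wz": 0},
  {"dx": 0,"dy": 0,"dz": 0.12,"wx": 0,"wy": 0,"wz": 0},
  {"dx": 0,"dy": 0,"dz": 0.05,"wx": 0,"wy": 0,"wz": 0},
  {"dx": 0,"dy": 0,"dz": 0.05,"wx": 0,"wy": 0,"wz": 0},
])

```text
clock: 18.0
tcp_pos: [0.5086, -0.1925, 0.1016]
eef_rot: [3.142, -0.001, -0.209]
contact_force: [-0.6, -0.9, -1.2]
grip_width: 0.0133
grasp_force: 41.7
```

play_rows([
  {"dx": 0,"dy": 0,"dz": 0.02,"wx": 0,"wy": 0,"wz": 0},
  {"dx": 0,"dy": 0,"dz": 0,"wx": 0,"wy": 0,"wz": 0},
  {"dx": 0,"dy": 0,"dz": 0,"wx": 0,"wy": 0,"wz": 0},
])

```text
clock: 18.3
tcp_pos: [0.5086, -0.1925, 0.1011]
eef_rot: [3.142, -0.001, -0.209]
contact_force: [-0.8, -0.7, -1.1]
grip_width: 0.0133
grasp_force: 41.7
```

play_rows([
  {"dx": 0,"dy": 0,"dz": 0.04,"wx": 0,"wy": 0,"wz": 0},
  {"dx": 0,"dy": 0,"dz": 0,"wx": 0,"wy": 0,"wz": 0},
  {"dx": 0,"dy": 0,"dz": 0,"wx": 0,"wy": 0,"wz": 0},
])

```text
clock: 18.6
tcp_pos: [0.5091, -0.1926, 0.1]
eef_rot: [3.142, -0.002, -0.209]
contact_force: [-0.6, 0.8, 4.4]
grip_width: 0.0129
grasp_force: 42.6
```

play_rows([
  {"dx": 0,"dy": 0,"dz": 0,"wx": 0,"wy": 0,"wz": 0},
  {"dx": 0,"dy": 0,"dz": 0,"wx": 0,"wy": 0,"wz": 0},
  {"dx": 0,"dy": 0,"dz": 0,"wx": 0,"wy": 0,"wz": 0},
  {"dx": 0,"dy": 0,"dz": -0.2,"wx": 0,"wy": 0,"wz": 0},
  {"dx": 0,"dy": 0,"dz": -0.4,"wx": 0,"wy": 0,"wz": 0},
  {"dx": 0,"dy": 0,"dz": -0.6,"wx": 0,"wy": 0,"wz": 0},
  {"dx": 0,"dy": 0,"dz": -0.7,"wx": 0,"wy": 0,"wz": 0},
  {"dx": 0,"dy": 0,"dz": -0.7,"wx": 0,"wy": 0,"wz": 0},
  {"dx": 0,"dy": 0,"dz": -0.7,"wx": 0,"wy": 0,"wz": -0.5},
  {"dx": 0,"dy": 0,"dz": -0.3,"wx": 0,"wy": 0,"wz": -0.8},
], hand=0.5)

```text
clock: 19.6
tcp_pos: [0.5096, -0.1929, 0.2464]
eef_rot: [3.14, -0.005, -0.077]
contact_force: [1.7, -0.3, 0.1]
grip_width: 0.0423
grasp_force: 0.0
```

play_rows([
  {"dx": 0,"dy": 0,"dz": 0,"wx": 0,"wy": 0,"wz": -0.94},
  {"dx": 0,"dy": 0,"dz": 0,"wx": 0,"wy": 0,"wz": -1},
  {"dx": 0.2,"dy": -0.43,"dz": 0,"wx": 0,"wy": 0,"wz": 0},
  {"dx": 0.2,"dy": -0.9,"dz": 0,"wx": 0,"wy": 0,"wz": 0},
  {"dx": 0.2,"dy": -0.9,"dz": 0,"wx": 0,"wy": 0,"wz": 0},
  {"dx": 0.2,"dy": -0.9,"dz": 0,"wx": 0,"wy": 0,"wz": 0},
  {"dx": 0.2,"dy": -0.9,"dz": 0,"wx": 0,"wy": 0,"wz": 0},
  {"dx": 0.2,"dy": -0.9,"dz": 0,"wx": 0,"wy": 0,"wz": 0},
  {"dx": 0.2,"dy": -0.9,"dz": 0,"wx": 0,"wy": 0,"wz": 0},
  {"dx": 0.2,"dy": -0.9,"dz": 0,"wx": 0,"wy": 0,"wz": 0},
])

```text
clock: 20.6
tcp_pos: [0.5409, 0.0837, 0.2436]
eef_rot: [3.141, -0.001, 0.115]
contact_force: [0.2, -0.7, 0.0]
grip_width: 0.043
grasp_force: 0.0
```

play_rows([
  {"dx": 0.26,"dy": -0.9,"dz": 0,"wx": 0,"wy": 0,"wz": 0},
  {"dx": 0.3,"dy": -0.9,"dz": 0,"wx": 0,"wy": 0,"wz": 0},
  {"dx": 0.3,"dy": -0.9,"dz": 0,"wx": 0,"wy": 0,"wz": 0},
  {"dx": 0.2,"dy": -0.9,"dz": 0,"wx": 0,"wy": 0,"wz": 0},
  {"dx": 0.2,"dy": -0.8,"dz": 0,"wx": 0,"wy": 0,"wz": 0},
  {"dx": 0,"dy": 0,"dz": 0,"wx": 0,"wy": 0,"wz": 0},
  {"dx": 0,"dy": 0,"dz": 0,"wx": 0,"wy": 0,"wz": 0},
  {"dx": 0,"dy": 0,"dz": 0,"wx": 0,"wy": 0,"wz": 0},
])

```text
clock: 21.4
tcp_pos: [0.5711, 0.2614, 0.243]
eef_rot: [3.14, 0.0, 0.113]
contact_force: [-0.5, -1.0, -0.4]
grip_width: 0.043
grasp_force: 0.0
```

Run:
```python
from h import *
cap('wrist','w5'); o=r.get_obs(); print(o['tcp_pos'],go(.5715,.2630,.15,.115))
```

```text
[0.57121888 0.26107773 0.2430146 ] {'dx': np.float64(0.012385329818389391), 'dy': np.float64(-0.046962054816529215), 'dz': np.float64(2.32536502427647), 'wz': np.float64(-0.023537231857493346)}
```

play_rows([
  {"dx": 0,"dy": -0.03,"dz": 0.5,"wx": 0,"wy": 0,"wz": 0},
  {"dx": 0,"dy": 0,"dz": 0.5,"wx": 0,"wy": 0,"wz": 0},
  {"dx": 0,"dy": 0,"dz": 0.5,"wx": 0,"wy": 0,"wz": 0},
  {"dx": 0,"dy": 0,"dz": 0.5,"wx": 0,"wy": 0,"wz": 0},
  {"dx": 0,"dy": 0,"dz": 0.33,"wx": 0,"wy": 0,"wz": 0},
  {"dx": 0,"dy": 0,"dz": 0,"wx": 0,"wy": 0,"wz": 0},
  {"dx": 0,"dy": 0,"dz": 0,"wx": 0,"wy": 0,"wz": 0},
])

```text
clock: 22.15
tcp_pos: [0.5711, 0.2637, 0.1502]
eef_rot: [3.142, -0.0, 0.114]
contact_force: [0.7, -0.7, -0.0]
grip_width: 0.0427
grasp_force: 0.0
```

play_rows([
  {"dx": 0,"dy": 0,"dz": 0,"wx": 0,"wy": 0,"wz": 0},
  {"dx": 0,"dy": 0,"dz": 0,"wx": 0,"wy": 0,"wz": 0},
  {"dx": 0,"dy": 0,"dz": 0,"wx": 0,"wy": 0,"wz": 0},
  {"dx": 0,"dy": 0,"dz": 0,"wx": 0,"wy": 0,"wz": 0},
  {"dx": 0,"dy": 0,"dz": 0,"wx": 0,"wy": 0,"wz": 0},
], hand=0)

```text
clock: 22.65
tcp_pos: [0.5714, 0.2645, 0.151]
eef_rot: [-3.141, -0.002, 0.115]
contact_force: [-0.8, -0.6, 6.6]
grip_width: 0.0132
grasp_force: 42.5
```

play_rows([
  {"dx": 0,"dy": 0,"dz": -0.4,"wx": 0,"wy": 0,"wz": 0},
  {"dx": 0,"dy": 0,"dz": -0.5,"wx": 0,"wy": 0,"wz": 0},
  {"dx": 0,"dy": 0,"dz": -0.5,"wx": 0,"wy": 0,"wz": 0},
  {"dx": 0,"dy": 0,"dz": -0.5,"wx": 0,"wy": 0,"wz": 0},
  {"dx": 0,"dy": 0,"dz": -0.5,"wx": 0,"wy": 0,"wz": 0},
  {"dx": 0,"dy": 0,"dz": -0.3,"wx": 0,"wy": 0,"wz": 0},
  {"dx": 0,"dy": 0.4,"dz": 0,"wx": 0,"wy": 0,"wz": 0},
  {"dx": 0,"dy": 0.8,"dz": 0,"wx": 0,"wy": 0,"wz": 0},
  {"dx": -0.02,"dy": 0.9,"dz": 0,"wx": 0,"wy": 0,"wz": 0},
  {"dx": -0.02,"dy": 0.9,"dz": 0,"wx": 0,"wy": 0,"wz": 0},
])

```text
clock: 23.65
tcp_pos: [0.5821, 0.1419, 0.2561]
eef_rot: [3.141, 0.002, 0.115]
contact_force: [0.3, -0.1, -1.7]
grip_width: 0.0131
grasp_force: 41.7
```

play_rows([
  {"dx": -0.02,"dy": 0.9,"dz": 0,"wx": 0,"wy": 0,"wz": 0},
  {"dx": -0.02,"dy": 0.9,"dz": 0,"wx": 0,"wy": 0,"wz": 0},
  {"dx": -0.02,"dy": 0.9,"dz": 0,"wx": 0,"wy": 0,"wz": 0},
  {"dx": -0.02,"dy": 0.9,"dz": 0,"wx": 0,"wy": 0,"wz": 0},
  {"dx": -0.02,"dy": 0.9,"dz": 0,"wx": 0,"wy": 0,"wz": 0},
  {"dx": -0.02,"dy": 0.9,"dz": 0,"wx": 0,"wy": 0,"wz": 0},
  {"dx": -0.02,"dy": 0.6,"dz": 0,"wx": 0,"wy": 0,"wz": 0},
  {"dx": 0,"dy": 0.33,"dz": 0,"wx": 0,"wy": 0,"wz": 0.6},
  {"dx": 0,"dy": 0,"dz": 0,"wx": 0,"wy": 0,"wz": 0.9},
  {"dx": 0,"dy": 0,"dz": 0,"wx": 0,"wy": 0,"wz": 0.9},
])

```text
clock: 24.65
tcp_pos: [0.6047, -0.11, 0.2559]
eef_rot: [3.141, 0.003, -0.132]
contact_force: [0.4, -0.2, -1.6]
grip_width: 0.0129
grasp_force: 41.7
```

play_rows([
  {"dx": 0,"dy": 0,"dz": 0,"wx": 0,"wy": 0,"wz": 0.84},
  {"dx": 0,"dy": 0,"dz": 0,"wx": 0,"wy": 0,"wz": 0},
  {"dx": 0,"dy": 0,"dz": 0,"wx": 0,"wy": 0,"wz": 0},
])

```text
clock: 24.95
tcp_pos: [0.6054, -0.1082, 0.2567]
eef_rot: [3.141, 0.002, -0.208]
contact_force: [-0.5, -0.2, -0.2]
grip_width: 0.0129
grasp_force: 41.7
```

Run:
```python
from h import *
o=r.get_obs(); print(o['tcp_pos'],go(.6072,-.1069,.1015,-.208))
```

```text
[ 0.60543205 -0.10821286  0.256674  ] {'dx': np.float64(0.036480515944601555), 'dy': np.float64(-0.04123054517394467), 'dz': np.float64(3.8793500640105343), 'wz': np.float64(0.002944938661069152)}
```

play_rows([
  {"dx": 0.03,"dy": -0.02,"dz": 0.3,"wx": 0,"wy": 0,"wz": 0},
  {"dx": 0,"dy": 0,"dz": 0.6,"wx": 0,"wy": 0,"wz": 0},
  {"dx": 0,"dy": 0,"dz": 0.6,"wx": 0,"wy": 0,"wz": 0},
  {"dx": 0,"dy": 0,"dz": 0.6,"wx": 0,"wy": 0,"wz": 0},
  {"dx": 0,"dy": 0,"dz": 0.6,"wx": 0,"wy": 0,"wz": 0},
  {"dx": 0,"dy": 0,"dz": 0.6,"wx": 0,"wy": 0,"wz": 0},
  {"dx": 0,"dy": 0,"dz": 0.4,"wx": 0,"wy": 0,"wz": 0},
  {"dx": 0,"dy": 0,"dz": 0.15,"wx": 0,"wy": 0,"wz": 0},
  {"dx": 0,"dy": 0,"dz": 0,"wx": 0,"wy": 0,"wz": 0},
  {"dx": 0,"dy": 0,"dz": 0,"wx": 0,"wy": 0,"wz": 0},
])

```text
clock: 25.95
tcp_pos: [0.6084, -0.107, 0.1045]
eef_rot: [-3.141, -0.001, -0.209]
contact_force: [0.6, 0.1, -1.0]
grip_width: 0.013
grasp_force: 41.7
```

play_rows([
  {"dx": 0,"dy": 0,"dz": 0.05,"wx": 0,"wy": 0,"wz": 0},
  {"dx": 0,"dy": 0,"dz": 0,"wx": 0,"wy": 0,"wz": 0},
  {"dx": 0,"dy": 0,"dz": 0,"wx": 0,"wy": 0,"wz": 0},
])

```text
clock: 26.25
tcp_pos: [0.6081, -0.1069, 0.1024]
eef_rot: [-3.141, -0.001, -0.209]
contact_force: [-0.8, 0.1, -2.0]
grip_width: 0.013
grasp_force: 41.7
```

play_rows([
  {"dx": 0,"dy": 0,"dz": 0.08,"wx": 0,"wy": 0,"wz": 0},
  {"dx": 0,"dy": 0,"dz": 0,"wx": 0,"wy": 0,"wz": 0},
  {"dx": 0,"dy": 0,"dz": 0,"wx": 0,"wy": 0,"wz": 0},
])

```text
clock: 26.55
tcp_pos: [0.6087, -0.1071, 0.0996]
eef_rot: [-3.141, -0.002, -0.209]
contact_force: [-0.1, 0.4, 5.0]
grip_width: 0.0131
grasp_force: 42.6
```

play_rows([
  {"dx": 0,"dy": 0,"dz": 0,"wx": 0,"wy": 0,"wz": 0},
  {"dx": 0,"dy": 0,"dz": 0,"wx": 0,"wy": 0,"wz": 0},
  {"dx": 0,"dy": 0,"dz": 0,"wx": 0,"wy": 0,"wz": 0},
  {"dx": 0,"dy": 0,"dz": -0.2,"wx": 0,"wy": 0,"wz": 0},
  {"dx": 0,"dy": 0,"dz": -0.4,"wx": 0,"wy": 0,"wz": 0},
  {"dx": 0,"dy": 0,"dz": -0.6,"wx": 0,"wy": 0,"wz": 0},
  {"dx": 0,"dy": 0,"dz": -0.7,"wx": 0,"wy": 0,"wz": 0},
  {"dx": 0,"dy": 0,"dz": -0.7,"wx": 0,"wy": 0,"wz": 0},
  {"dx": 0,"dy": 0,"dz": -0.7,"wx": 0,"wy": 0,"wz": -0.5},
  {"dx": 0,"dy": 0,"dz": -0.3,"wx": 0,"wy": 0,"wz": -0.8},
], hand=0.5)

```text
clock: 27.55
tcp_pos: [0.6095, -0.1071, 0.2476]
eef_rot: [3.141, -0.006, -0.077]
contact_force: [-0.0, 0.3, -0.1]
grip_width: 0.0429
grasp_force: 0.0
```

play_rows([
  {"dx": 0,"dy": 0,"dz": 0,"wx": 0,"wy": 0,"wz": -0.94},
  {"dx": 0,"dy": 0,"dz": 0,"wx": 0,"wy": 0,"wz": -1},
  {"dx": 0.02,"dy": -0.42,"dz": 0,"wx": 0,"wy": 0,"wz": 0},
  {"dx": 0.02,"dy": -0.9,"dz": 0,"wx": 0,"wy": 0,"wz": 0},
  {"dx": 0.02,"dy": -0.9,"dz": 0,"wx": 0,"wy": 0,"wz": 0},
  {"dx": 0.02,"dy": -0.9,"dz": 0,"wx": 0,"wy": 0,"wz": 0},
  {"dx": 0.02,"dy": -0.9,"dz": 0,"wx": 0,"wy": 0,"wz": 0},
  {"dx": 0.02,"dy": -0.9,"dz": 0,"wx": 0,"wy": 0,"wz": 0},
  {"dx": 0.02,"dy": -0.8,"dz": 0,"wx": 0,"wy": 0,"wz": 0},
  {"dx": 0,"dy": 0,"dz": 0,"wx": 0,"wy": 0,"wz": 0},
])

```text
clock: 28.55
tcp_pos: [0.5853, 0.1298, 0.2435]
eef_rot: [-3.137, -0.001, 0.122]
contact_force: [-0.1, 0.2, -0.2]
grip_width: 0.0428
grasp_force: 0.0
```

play_rows([
  {"dx": 0,"dy": 0,"dz": 0,"wx": 0,"wy": 0,"wz": 0},
  {"dx": 0,"dy": 0,"dz": 0,"wx": 0,"wy": 0,"wz": 0},
])

```text
clock: 28.75
tcp_pos: [0.587, 0.1204, 0.2429]
eef_rot: [3.141, -0.0, 0.113]
contact_force: [-0.5, -0.5, -0.4]
grip_width: 0.0426
grasp_force: 0.0
```

Run:
```python
from h import *
d=cap('wrist','w6'); o=r.get_obs(); print(o['tcp_pos'],go(.588,.1208,.15,.115))
# fin top of red: dark pixels near its projection
c=proj(d,[[.588,.1208,.15]])[0];print(c)
g=d['color'].max(2); u,v=c.astype(int); m=(g[v-40:v+40,u-40:u+40]<25).astype(np.uint8)
n,l,s,ce=cv2.connectedComponentsWithStats(m)
for i in range(1,n):
    if s[i,4]>60: print(s[i]+[u-40,v-40,0,0,0],ce[i]+[u-40,v-40])
```

```text
[0.58714867 0.11991156 0.24278136] {'dx': np.float64(0.023635771531319096), 'dy': np.float64(-0.019688973258706298), 'dz': np.float64(2.3195340444167427), 'wz': np.float64(-0.02829300778624866)}
[257.80953267 206.20522372]
[252 187  16  38 535] [259.80560748 205.94579439]
```

play_rows([
  {"dx": 0.02,"dy": 0,"dz": 0.5,"wx": 0,"wy": 0,"wz": 0},
  {"dx": 0,"dy": 0,"dz": 0.5,"wx": 0,"wy": 0,"wz": 0},
  {"dx": 0,"dy": 0,"dz": 0.5,"wx": 0,"wy": 0,"wz": 0},
  {"dx": 0,"dy": 0,"dz": 0.5,"wx": 0,"wy": 0,"wz": 0},
  {"dx": 0,"dy": 0,"dz": 0.33,"wx": 0,"wy": 0,"wz": 0},
  {"dx": 0,"dy": 0,"dz": 0,"wx": 0,"wy": 0,"wz": 0},
  {"dx": 0,"dy": 0,"dz": 0,"wx": 0,"wy": 0,"wz": 0},
])

```text
clock: 29.5
tcp_pos: [0.5882, 0.1206, 0.1496]
eef_rot: [3.141, -0.0, 0.114]
contact_force: [0.9, -0.5, 0.5]
grip_width: 0.0427
grasp_force: 0.0
```

play_rows([
  {"dx": 0,"dy": 0,"dz": 0,"wx": 0,"wy": 0,"wz": 0},
  {"dx": 0,"dy": 0,"dz": 0,"wx": 0,"wy": 0,"wz": 0},
  {"dx": 0,"dy": 0,"dz": 0,"wx": 0,"wy": 0,"wz": 0},
  {"dx": 0,"dy": 0,"dz": 0,"wx": 0,"wy": 0,"wz": 0},
  {"dx": 0,"dy": 0,"dz": 0,"wx": 0,"wy": 0,"wz": 0},
], hand=0)

```text
clock: 30.0
tcp_pos: [0.5887, 0.1211, 0.1505]
eef_rot: [3.142, -0.002, 0.115]
contact_force: [-0.8, -1.0, 6.4]
grip_width: 0.0126
grasp_force: 44.6
```

play_rows([
  {"dx": 0,"dy": 0,"dz": -0.4,"wx": 0,"wy": 0,"wz": 0},
  {"dx": 0,"dy": 0,"dz": -0.5,"wx": 0,"wy": 0,"wz": 0},
  {"dx": 0,"dy": 0,"dz": -0.5,"wx": 0,"wy": 0,"wz": 0},
  {"dx": 0,"dy": 0,"dz": -0.5,"wx": 0,"wy": 0,"wz": 0},
  {"dx": 0,"dy": 0,"dz": -0.5,"wx": 0,"wy": 0,"wz": 0},
  {"dx": 0,"dy": 0,"dz": -0.3,"wx": 0,"wy": 0,"wz": 0},
  {"dx": -0.3,"dy": 0.4,"dz": 0,"wx": 0,"wy": 0,"wz": 0},
  {"dx": -0.3,"dy": 0.8,"dz": 0,"wx": 0,"wy": 0,"wz": 0},
  {"dx": -0.3,"dy": 0.8,"dz": 0,"wx": 0,"wy": 0,"wz": 0},
  {"dx": -0.3,"dy": 0.8,"dz": 0,"wx": 0,"wy": 0,"wz": 0},
])

```text
clock: 31.0
tcp_pos: [0.552, 0.0035, 0.2567]
eef_rot: [-3.141, 0.001, 0.116]
contact_force: [0.4, -0.0, -1.3]
grip_width: 0.0129
grasp_force: 43.7
```

play_rows([
  {"dx": -0.3,"dy": 0.8,"dz": 0,"wx": 0,"wy": 0,"wz": 0},
  {"dx": -0.3,"dy": 0.8,"dz": 0,"wx": 0,"wy": 0,"wz": 0},
  {"dx": -0.27,"dy": 0.69,"dz": 0,"wx": 0,"wy": 0,"wz": 0.6},
  {"dx": 0,"dy": 0,"dz": 0,"wx": 0,"wy": 0,"wz": 0.9},
  {"dx": 0,"dy": 0,"dz": 0,"wx": 0,"wy": 0,"wz": 0.9},
  {"dx": 0,"dy": 0,"dz": 0,"wx": 0,"wy": 0,"wz": 0.83},
  {"dx": 0,"dy": 0,"dz": 0,"wx": 0,"wy": 0,"wz": 0},
  {"dx": 0,"dy": 0,"dz": 0,"wx": 0,"wy": 0,"wz": 0},
])

```text
clock: 31.8
tcp_pos: [0.5286, -0.0903, 0.2569]
eef_rot: [-3.142, 0.001, -0.206]
contact_force: [-0.0, -0.5, -2.3]
grip_width: 0.0129
grasp_force: 43.7
```

Run:
```python
from h import *
o=r.get_obs(); print(o['tcp_pos'],go(.53,-.0906,.101,-.208))
```

```text
[ 0.52861545 -0.09031797  0.2569174 ] {'dx': np.float64(0.035324207999195605), 'dy': np.float64(-0.00016391799798136342), 'dz': np.float64(3.897935022135437), 'wz': np.float64(0.02412190988948737)}
```

play_rows([
  {"dx": 0.03,"dy": 0,"dz": 0.3,"wx": 0,"wy": 0,"wz": 0.02},
  {"dx": 0,"dy": 0,"dz": 0.6,"wx": 0,"wy": 0,"wz": 0},
  {"dx": 0,"dy": 0,"dz": 0.6,"wx": 0,"wy": 0,"wz": 0},
  {"dx": 0,"dy": 0,"dz": 0.6,"wx": 0,"wy": 0,"wz": 0},
  {"dx": 0,"dy": 0,"dz": 0.6,"wx": 0,"wy": 0,"wz": 0},
  {"dx": 0,"dy": 0,"dz": 0.6,"wx": 0,"wy": 0,"wz": 0},
  {"dx": 0,"dy": 0,"dz": 0.4,"wx": 0,"wy": 0,"wz": 0},
  {"dx": 0,"dy": 0,"dz": 0.2,"wx": 0,"wy": 0,"wz": 0},
  {"dx": 0,"dy": 0,"dz": 0,"wx": 0,"wy": 0,"wz": 0},
  {"dx": 0,"dy": 0,"dz": 0,"wx": 0,"wy": 0,"wz": 0},
])

```text
clock: 32.8
tcp_pos: [0.53, -0.0908, 0.1012]
eef_rot: [-3.142, 0.0, -0.21]
contact_force: [-0.6, 0.3, -1.1]
grip_width: 0.013
grasp_force: 43.8
```

play_rows([
  {"dx": 0,"dy": 0,"dz": 0.04,"wx": 0,"wy": 0,"wz": 0},
  {"dx": 0,"dy": 0,"dz": 0,"wx": 0,"wy": 0,"wz": 0},
  {"dx": 0,"dy": 0,"dz": 0,"wx": 0,"wy": 0,"wz": 0},
])

```text
clock: 33.1
tcp_pos: [0.5302, -0.0908, 0.0999]
eef_rot: [-3.141, -0.0, -0.21]
contact_force: [0.4, 0.3, -1.4]
grip_width: 0.0129
grasp_force: 43.8
```

play_rows([
  {"dx": 0,"dy": 0,"dz": 0.04,"wx": 0,"wy": 0,"wz": 0},
  {"dx": 0,"dy": 0,"dz": 0,"wx": 0,"wy": 0,"wz": 0},
  {"dx": 0,"dy": 0,"dz": 0,"wx": 0,"wy": 0,"wz": 0},
])

```text
clock: 33.4
tcp_pos: [0.5305, -0.0907, 0.099]
eef_rot: [-3.141, -0.001, -0.21]
contact_force: [-0.5, 1.4, 5.3]
grip_width: 0.0131
grasp_force: 44.7
```

play_rows([
  {"dx": 0,"dy": 0,"dz": 0,"wx": 0,"wy": 0,"wz": 0},
  {"dx": 0,"dy": 0,"dz": 0,"wx": 0,"wy": 0,"wz": 0},
  {"dx": 0,"dy": 0,"dz": 0,"wx": 0,"wy": 0,"wz": 0},
  {"dx": 0,"dy": 0,"dz": -0.2,"wx": 0,"wy": 0,"wz": 0},
  {"dx": 0,"dy": 0,"dz": -0.4,"wx": 0,"wy": 0,"wz": 0},
  {"dx": 0,"dy": 0,"dz": -0.7,"wx": 0,"wy": 0,"wz": 0},
  {"dx": 0,"dy": 0,"dz": -0.8,"wx": 0,"wy": 0,"wz": 0},
  {"dx": 0,"dy": 0,"dz": -0.8,"wx": 0,"wy": 0,"wz": 0},
  {"dx": 0,"dy": 0,"dz": -0.8,"wx": 0,"wy": 0,"wz": -0.5},
  {"dx": 0,"dy": 0,"dz": -0.5,"wx": 0,"wy": 0,"wz": -1},
], hand=0.5)

```text
clock: 34.4
tcp_pos: [0.531, -0.0909, 0.2694]
eef_rot: [3.141, -0.004, -0.058]
contact_force: [0.6, -0.1, 0.0]
grip_width: 0.0426
grasp_force: 0.0
```

play_rows([
  {"dx": 0,"dy": 0,"dz": 0,"wx": 0,"wy": 0,"wz": -1},
  {"dx": 0,"dy": 0,"dz": 0,"wx": 0,"wy": 0,"wz": -1},
  {"dx": 0,"dy": 0,"dz": 0,"wx": 0,"wy": 0,"wz": -1},
  {"dx": 0,"dy": 0,"dz": 0,"wx": 0,"wy": 0,"wz": -1},
  {"dx": 0,"dy": 0,"dz": 0,"wx": 0,"wy": 0,"wz": -1},
  {"dx": 0,"dy": 0,"dz": 0,"wx": 0,"wy": 0,"wz": -1},
  {"dx": 0,"dy": 0,"dz": 0,"wx": 0,"wy": 0,"wz": -1},
  {"dx": 0,"dy": 0,"dz": 0,"wx": 0,"wy": 0,"wz": -1},
  {"dx": 0,"dy": 0,"dz": 0,"wx": 0,"wy": 0,"wz": -1},
  {"dx": 0,"dy": 0,"dz": 0,"wx": 0,"wy": 0,"wz": -1},
])

```text
clock: 35.4
tcp_pos: [0.53, -0.0908, 0.2666]
eef_rot: [3.141, -0.0, 0.944]
contact_force: [-0.5, -0.3, -0.5]
grip_width: 0.0426
grasp_force: 0.0
```

play_rows([
  {"dx": 0,"dy": 0,"dz": 0,"wx": 0,"wy": 0,"wz": -1},
  {"dx": 0,"dy": 0,"dz": 0,"wx": 0,"wy": 0,"wz": -1},
  {"dx": 0,"dy": 0,"dz": 0,"wx": 0,"wy": 0,"wz": -1},
  {"dx": 0,"dy": 0,"dz": 0,"wx": 0,"wy": 0,"wz": -1},
  {"dx": 0,"dy": 0,"dz": 0,"wx": 0,"wy": 0,"wz": -1},
  {"dx": 0,"dy": 0,"dz": 0,"wx": 0,"wy": 0,"wz": -1},
  {"dx": 0,"dy": 0,"dz": 0,"wx": 0,"wy": 0,"wz": -1},
  {"dx": 0,"dy": 0,"dz": 0,"wx": 0,"wy": 0,"wz": -1},
  {"dx": 0,"dy": 0,"dz": 0,"wx": 0,"wy": 0,"wz": -0.7},
  {"dx": 0,"dy": 0,"dz": 0,"wx": 0,"wy": 0,"wz": 0},
])

```text
clock: 36.4
tcp_pos: [0.53, -0.0909, 0.2666]
eef_rot: [3.141, 0.0, 1.81]
contact_force: [-0.1, -1.1, 0.2]
grip_width: 0.0428
grasp_force: 0.0
```

Run:
```python
from h import *
cap('wrist','w7'); cap('side','d7'); cap('scene','s7'); o=r.get_obs()
a=cv2.imread('pics/w7.png');b=cv2.imread('pics/s7.png')
cv2.imwrite('pics/m7.png',cv2.resize(np.hstack([a,cv2.resize(b[95:235,170:290],(329,384))]),None,fx=.95,fy=.95))
print(o['q'],go(.455,.19,.28,1.81))
```

```text
[ 0.3816548   0.27096088 -0.31065962  1.8228078   0.09396424  1.06181553
  0.27298496] {'dx': np.float64(7.2669957252528015), 'dy': np.float64(-0.17394030363045848), 'dz': np.float64(-0.3404863509270273), 'wz': np.float64(-0.02001403050530648)}
```

View pics/m7.png

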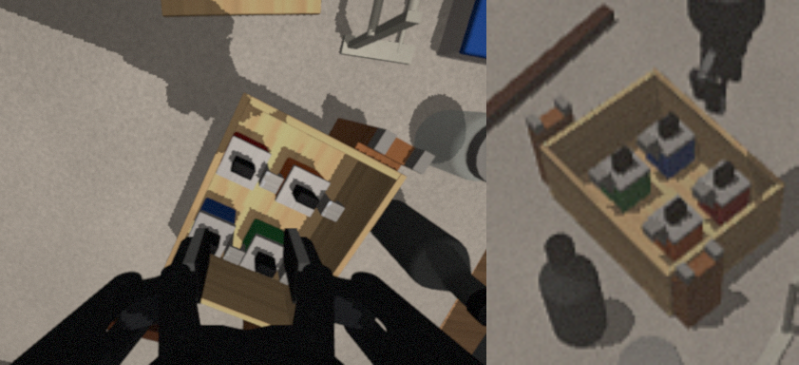

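All four canisters stand upright in the crate. On to the lid.

play_rows([
  {"dx": 0.5,"dy": -0.02,"dz": -0.1,"wx": 0,"wy": 0,"wz": 0},
  {"dx": 0.9,"dy": -0.02,"dz": -0.1,"wx": 0,"wy": 0,"wz": 0},
  {"dx": 0.9,"dy": -0.02,"dz": -0.1,"wx": 0,"wy": 0,"wz": 0},
  {"dx": 0.9,"dy": -0.02,"dz": -0.04,"wx": 0,"wy": 0,"wz": 0},
  {"dx": 0.9,"dy": -0.02,"dz": 0,"wx": 0,"wy": 0,"wz": 0},
  {"dx": 0.9,"dy": -0.02,"dz": 0,"wx": 0,"wy": 0,"wz": 0},
  {"dx": 0.9,"dy": -0.02,"dz": 0,"wx": 0,"wy": 0,"wz": 0},
  {"dx": 0.9,"dy": -0.02,"dz": 0,"wx": 0,"wy": 0,"wz": 0},
  {"dx": 0.46,"dy": 0,"dz": 0,"wx": 0,"wy": 0,"wz": 0},
  {"dx": 0,"dy": 0,"dz": 0,"wx": 0,"wy": 0,"wz": 0},
])

```text
clock: 37.55
tcp_pos: [0.4539, 0.1933, 0.2801]
eef_rot: [3.141, -0.001, 1.814]
contact_force: [-0.3, -0.2, 0.7]
grip_width: 0.0433
grasp_force: 0.0
```

play_rows([
  {"dx": 0,"dy": 0,"dz": 0,"wx": 0,"wy": 0,"wz": 0},
  {"dx": 0,"dy": 0,"dz": 0,"wx": 0,"wy": 0,"wz": 0},
])

```text
clock: 37.75
tcp_pos: [0.4555, 0.1883, 0.2796]
eef_rot: [-3.141, 0.001, 1.807]
contact_force: [0.1, 0.2, 0.3]
grip_width: 0.0429
grasp_force: 0.0
```

Run:
```python
from h import *
cap('wrist','w8'); cap('scene','s8'); big('w8',0,0,512,384,1.5625,'w8b'); o=r.get_obs();print(o['tcp_pos'],o['eef_rot'],o['q'])
```

```text
[0.45558146 0.18840206 0.27964859] [-3.14148910e+00  4.70699050e-04  1.80720959e+00] [ 0.00740562  0.19220915 -0.51011625  1.90331891  0.10686664  1.07267012
 -0.30964581]
```

View pics/w8b.png

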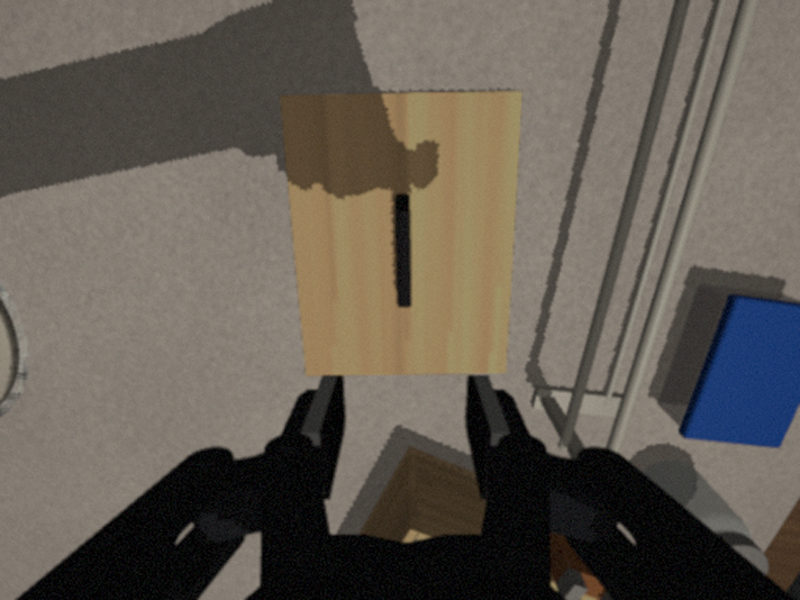

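Lid plate corners at (281,93),(520,91),(507,374),(306,376), handle (403,197)–(404,303).

Run:
```python
from h import *
d=load('w8'); f=lambda a:(np.array(a,float)+.5)/1.5625-.5
p=atz(d,f([(281,93),(520,91),(507,374),(306,376)]),.016);print(p.round(4),p.mean(0),[np.linalg.norm(p[i]-p[i-1]) for i in range(4)],[np.arctan2(*(p[i]-p[j])[1::-1]) for i,j in((1,0),(2,3),(0,3),(1,2))])
h=atz(d,f([(403,197),(404,303)]),.046);print(h,h.mean(0),np.linalg.norm(h[0]-h[1]),np.arctan2(*(h[0]-h[1])[1::-1]))
m=p.mean(0); print(go(m[0],m[1],.05,1.807))
```

```text
[[0.3308 0.29   0.016 ]
 [0.512  0.3355 0.016 ]
 [0.5764 0.0994 0.016 ]
 [0.3919 0.0523 0.016 ]] [0.45277917 0.19429876 0.016     ] [np.float64(0.24548985783346775), np.float64(0.18681354887397017), np.float64(0.24472944051579204), np.float64(0.19036382056128362)] [np.float64(0.24590508625573346), np.float64(0.2501397188554448), np.float64(1.8223080218033663), np.float64(1.8368267225051138)]
[[0.44194317 0.23729776 0.046     ]
 [0.46283529 0.15441458 0.046     ]] [0.45238923 0.19585617 0.046     ] 0.08547573883639024 1.8177194361435485
{'dx': np.float64(0.1597255925709608), 'dy': np.float64(-0.03358089607953508), 'dz': np.float64(5.741214706041613), 'wz': np.float64(0.0020958591410025207)}
```

play_rows([
  {"dx": 0.16,"dy": -0.03,"dz": 0.5,"wx": 0,"wy": 0,"wz": -0.13},
  {"dx": 0,"dy": 0,"dz": 0.9,"wx": 0,"wy": 0,"wz": 0},
  {"dx": 0,"dy": 0,"dz": 0.9,"wx": 0,"wy": 0,"wz": 0},
  {"dx": 0,"dy": 0,"dz": 0.9,"wx": 0,"wy": 0,"wz": 0},
  {"dx": 0,"dy": 0,"dz": 0.9,"wx": 0,"wy": 0,"wz": 0},
  {"dx": 0,"dy": 0,"dz": 0.8,"wx": 0,"wy": 0,"wz": 0},
  {"dx": 0,"dy": 0,"dz": 0.5,"wx": 0,"wy": 0,"wz": 0},
  {"dx": 0,"dy": 0,"dz": 0.3,"wx": 0,"wy": 0,"wz": 0},
  {"dx": 0,"dy": 0,"dz": 0,"wx": 0,"wy": 0,"wz": 0},
  {"dx": 0,"dy": 0,"dz": 0,"wx": 0,"wy": 0,"wz": 0},
])

```text
clock: 38.85
tcp_pos: [0.4531, 0.1957, 0.0523]
eef_rot: [3.141, -0.0, 1.822]
contact_force: [0.2, 0.4, 1.0]
grip_width: 0.0428
grasp_force: 0.0
```

Run:
```python
from h import *
print(r.get_obs()['tcp_pos'],go(.4526,.195,.044,1.82))
```

```text
[0.45305217 0.19568432 0.05227248] {'dx': np.float64(-0.013759455987293319), 'dy': np.float64(-0.015203570388828334), 'dz': np.float64(0.20681194863842559), 'wz': np.float64(0.021205460670383758)}
```

play_rows([
  {"dx": 0,"dy": 0,"dz": 0.2,"wx": 0,"wy": 0,"wz": 0},
  {"dx": 0,"dy": 0,"dz": 0,"wx": 0,"wy": 0,"wz": 0},
  {"dx": 0,"dy": 0,"dz": 0,"wx": 0,"wy": 0,"wz": 0},
])

```text
clock: 39.15
tcp_pos: [0.4527, 0.1958, 0.0441]
eef_rot: [3.141, 0.0, 1.823]
contact_force: [0.8, 0.4, -0.1]
grip_width: 0.0428
grasp_force: 0.0
```

play_rows([
  {"dx": 0,"dy": 0,"dz": 0,"wx": 0,"wy": 0,"wz": 0},
  {"dx": 0,"dy": 0,"dz": 0,"wx": 0,"wy": 0,"wz": 0},
  {"dx": 0,"dy": 0,"dz": 0,"wx": 0,"wy": 0,"wz": 0},
  {"dx": 0,"dy": 0,"dz": 0,"wx": 0,"wy": 0,"wz": 0},
  {"dx": 0,"dy": 0,"dz": 0,"wx": 0,"wy": 0,"wz": 0},
  {"dx": 0,"dy": 0,"dz": 0,"wx": 0,"wy": 0,"wz": 0},
], hand=0, squeeze=80)

```text
clock: 39.75
tcp_pos: [0.4526, 0.1959, 0.0442]
eef_rot: [3.141, 0.0, 1.823]
contact_force: [-0.7, -0.9, 5.0]
grip_width: 0.0104
grasp_force: 79.1
```

Run:
```python
from h import *
d=cap('scene','s9');cap('wrist','w9')
# handle visible past the fingers? report pose for later
o=r.get_obs();print(o['tcp_pos'],o['eef_rot'],o['contact_force'],o['grip_width'])
```

```text
[0.45261461 0.19580074 0.04420555] [3.14109469e+00 1.94352300e-04 1.82287309e+00] [-1.28345948 -0.20215814  6.13441841] 0.010355050173373364
```

play_rows([
  {"dx": 0,"dy": 0,"dz": -0.2,"wx": 0,"wy": 0,"wz": 0},
  {"dx": 0,"dy": 0,"dz": -0.5,"wx": 0,"wy": 0,"wz": 0},
  {"dx": 0,"dy": 0,"dz": -0.6,"wx": 0,"wy": 0,"wz": 0},
  {"dx": 0,"dy": 0,"dz": -0.6,"wx": 0,"wy": 0,"wz": 0},
  {"dx": 0,"dy": 0,"dz": -0.6,"wx": 0,"wy": 0,"wz": 0},
  {"dx": 0,"dy": 0,"dz": -0.6,"wx": 0,"wy": 0,"wz": 0},
  {"dx": 0,"dy": 0,"dz": -0.6,"wx": 0,"wy": 0,"wz": 0},
  {"dx": 0,"dy": 0,"dz": -0.6,"wx": 0,"wy": 0,"wz": 0},
  {"dx": 0,"dy": 0,"dz": -0.3,"wx": 0,"wy": 0,"wz": 0},
  {"dx": 0,"dy": 0,"dz": 0,"wx": 0,"wy": 0,"wz": 0},
])

```text
clock: 40.85
tcp_pos: [0.4532, 0.1961, 0.2292]
eef_rot: [3.138, -0.0, 1.823]
contact_force: [0.8, 0.8, -3.5]
grip_width: 0.011
grasp_force: 78.4
```

play_rows([
  {"dx": -0.2,"dy": 0.02,"dz": 0,"wx": 0,"wy": 0,"wz": 0},
  {"dx": -0.5,"dy": 0.04,"dz": 0,"wx": 0,"wy": 0,"wz": 0},
  {"dx": -0.6,"dy": 0.05,"dz": 0,"wx": 0,"wy": 0,"wz": 0},
  {"dx": -0.6,"dy": 0.05,"dz": 0,"wx": 0,"wy": 0,"wz": 0},
  {"dx": -0.6,"dy": 0.05,"dz": 0,"wx": 0,"wy": 0,"wz": 0},
  {"dx": -0.6,"dy": 0.05,"dz": 0,"wx": 0,"wy": 0,"wz": 0},
  {"dx": -0.6,"dy": 0.05,"dz": 0,"wx": 0,"wy": 0,"wz": 0},
  {"dx": -0.6,"dy": 0.05,"dz": 0,"wx": 0,"wy": 0,"wz": 0},
  {"dx": -0.6,"dy": 0.05,"dz": 0,"wx": 0,"wy": 0,"wz": 0},
  {"dx": -0.6,"dy": 0.05,"dz": 0,"wx": 0,"wy": 0,"wz": 0},
])

```text
clock: 41.85
tcp_pos: [0.524, -0.0145, 0.2256]
eef_rot: [-3.138, -0.001, 1.822]
contact_force: [0.5, -0.9, -2.7]
grip_width: 0.0105
grasp_force: 78.3
```

play_rows([
  {"dx": -0.6,"dy": 0.06,"dz": 0,"wx": 0,"wy": 0,"wz": 0},
  {"dx": -0.6,"dy": 0.06,"dz": 0,"wx": 0,"wy": 0,"wz": 0},
  {"dx": -0.6,"dy": 0.06,"dz": 0,"wx": 0,"wy": 0,"wz": 0},
  {"dx": -0.6,"dy": 0.06,"dz": 0,"wx": 0,"wy": 0,"wz": 0},
  {"dx": -0.6,"dy": 0.05,"dz": 0,"wx": 0,"wy": 0,"wz": 0},
  {"dx": -0.5,"dy": 0.04,"dz": 0,"wx": 0,"wy": 0,"wz": 0},
  {"dx": -0.21,"dy": 0,"dz": 0,"wx": 0,"wy": 0,"wz": 0.4},
  {"dx": 0,"dy": 0,"dz": 0,"wx": 0,"wy": 0,"wz": 0.7},
  {"dx": 0,"dy": 0,"dz": 0,"wx": 0,"wy": 0,"wz": 0.7},
  {"dx": 0,"dy": 0,"dz": 0,"wx": 0,"wy": 0,"wz": 0.7},
])

```text
clock: 42.85
tcp_pos: [0.5743, -0.1524, 0.2268]
eef_rot: [-3.14, -0.001, 1.569]
contact_force: [0.4, 0.4, -3.4]
grip_width: 0.0103
grasp_force: 78.2
```

play_rows([
  {"dx": 0,"dy": 0,"dz": 0,"wx": 0,"wy": 0,"wz": 0.7},
  {"dx": 0,"dy": 0,"dz": 0,"wx": 0,"wy": 0,"wz": 0.7},
  {"dx": 0,"dy": 0,"dz": 0,"wx": 0,"wy": 0,"wz": 0.7},
  {"dx": 0,"dy": 0,"dz": 0,"wx": 0,"wy": 0,"wz": 0},
  {"dx": 0,"dy": 0,"dz": 0,"wx": 0,"wy": 0,"wz": 0},
  {"dx": 0,"dy": 0,"dz": 0,"wx": 0,"wy": 0,"wz": 0},
])

```text
clock: 43.45
tcp_pos: [0.5747, -0.1528, 0.2274]
eef_rot: [-3.141, -0.0, 1.364]
contact_force: [-0.8, -0.5, -3.5]
grip_width: 0.0103
grasp_force: 78.2
```

Run:
```python
from h import *
cap('scene','s10');cap('wrist','w10');cap('side','d10')
a=cv2.imread('pics/w10.png');b=cv2.imread('pics/d10.png')
cv2.imwrite('pics/m10.png',cv2.resize(np.hstack([a,cv2.resize(b[150:325,180:330],(329,384))]),None,fx=.95,fy=.95))
o=r.get_obs();print(o['tcp_pos'],o['eef_rot'],o['contact_force'],o['grip_width'],go(.575,-.1533,.225,1.363))
```

```text
[ 0.57480345 -0.15311836  0.2276131 ] [-3.14141805e+00 -1.16124776e-04  1.36321900e+00] [ 0.10492731  0.82867144 -2.94073246] 0.01069931403456341 {'dx': np.float64(-0.0034308099390473203), 'dy': np.float64(0.005744132455644646), 'dz': np.float64(0.06532758774884587), 'wz': np.float64(0.002189996208477041)}
```

View pics/m10.png

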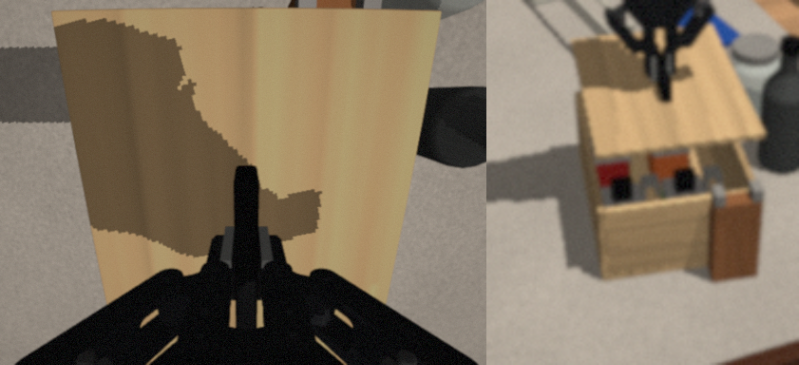

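The lid hangs level over the crate; its far plate corners are at (53,13),(439,10), the handle's end at (246,167). Checking the lid's pose in the hand.

Run:
```python
from h import *
d=load('w10'); f=lambda a:(np.array(a,float)+.5)/.95-.5
z=.2276-.0442
p=atz(d,f([(53,13),(439,10),(102,290),(389,290)]),z+.016);print(p.round(4)); q=np.arctan2(*(p[1]-p[0])[1::-1]);print(q,np.linalg.norm(p[1]-p[0]),np.linalg.norm(p[3]-p[2]))
m=(p[0]+p[1])/2; yd=np.array([-np.sin(-.208),np.cos(.208)]);print('centre',m[:2]-.122*yd)
d=load('s10');C=np.array([.575,-.1533]);R=np.array([[np.cos(.208),np.sin(.208)],[-np.sin(.208),np.cos(.208)]])
print(R@[0,1])
```

```text
[[ 0.5075 -0.0171  0.1994]
 [ 0.691  -0.054   0.1994]
 [ 0.4727 -0.1747  0.1994]
 [ 0.6594 -0.2134  0.1994]]
-0.19838764962460234 0.1871246987925009 0.19065265553752753
centre [ 0.57403816 -0.15495653]
[0.20650342 0.97844588]
```

play_rows([
  {"dx": 0.02,"dy": 0.01,"dz": 0.2,"wx": 0,"wy": 0,"wz": 0},
  {"dx": 0,"dy": 0,"dz": 0.4,"wx": 0,"wy": 0,"wz": 0},
  {"dx": 0,"dy": 0,"dz": 0.4,"wx": 0,"wy": 0,"wz": 0},
  {"dx": 0,"dy": 0,"dz": 0.4,"wx": 0,"wy": 0,"wz": 0},
  {"dx": 0,"dy": 0,"dz": 0.2,"wx": 0,"wy": 0,"wz": 0},
  {"dx": 0,"dy": 0,"dz": 0,"wx": 0,"wy": 0,"wz": 0},
  {"dx": 0,"dy": 0,"dz": 0,"wx": 0,"wy": 0,"wz": 0},
])

```text
clock: 44.3
tcp_pos: [0.5757, -0.1525, 0.1639]
eef_rot: [3.141, -0.0, 1.363]
contact_force: [-0.3, 0.5, -2.6]
grip_width: 0.0107
grasp_force: 78.1
```

play_rows([
  {"dx": 0,"dy": 0,"dz": 0.05,"wx": 0,"wy": 0,"wz": 0},
  {"dx": 0,"dy": 0,"dz": 0.05,"wx": 0,"wy": 0,"wz": 0},
  {"dx": 0,"dy": 0,"dz": 0.05,"wx": 0,"wy": 0,"wz": 0},
  {"dx": 0,"dy": 0,"dz": 0,"wx": 0,"wy": 0,"wz": 0},
  {"dx": 0,"dy": 0,"dz": 0,"wx": 0,"wy": 0,"wz": 0},
])

```text
clock: 44.8
tcp_pos: [0.5754, -0.1524, 0.1577]
eef_rot: [-3.142, -0.0, 1.363]
contact_force: [0.5, 0.5, -2.4]
grip_width: 0.0105
grasp_force: 78.1
```

play_rows([
  {"dx": 0,"dy": 0,"dz": 0.04,"wx": 0,"wy": 0,"wz": 0},
  {"dx": 0,"dy": 0,"dz": 0.04,"wx": 0,"wy": 0,"wz": 0},
  {"dx": 0,"dy": 0,"dz": 0.04,"wx": 0,"wy": 0,"wz": 0},
  {"dx": 0,"dy": 0,"dz": 0,"wx": 0,"wy": 0,"wz": 0},
  {"dx": 0,"dy": 0,"dz": 0,"wx": 0,"wy": 0,"wz": 0},
])

```text
clock: 45.3
tcp_pos: [0.5754, -0.1524, 0.1528]
eef_rot: [-3.141, -0.0, 1.363]
contact_force: [0.1, -0.0, -3.2]
grip_width: 0.0104
grasp_force: 78.1
```

The lip is inside with no contact. Finishing the descent.

play_rows([
  {"dx": 0,"dy": 0,"dz": 0.04,"wx": 0,"wy": 0,"wz": 0},
  {"dx": 0,"dy": 0,"dz": 0.04,"wx": 0,"wy": 0,"wz": 0},
  {"dx": 0,"dy": 0,"dz": 0.04,"wx": 0,"wy": 0,"wz": 0},
  {"dx": 0,"dy": 0,"dz": 0,"wx": 0,"wy": 0,"wz": 0},
  {"dx": 0,"dy": 0,"dz": 0,"wx": 0,"wy": 0,"wz": 0},
])

```text
clock: 45.8
tcp_pos: [0.5754, -0.1525, 0.1483]
eef_rot: [3.142, 0.0, 1.363]
contact_force: [-1.1, -0.3, 0.5]
grip_width: 0.01
grasp_force: 78.7
```

play_rows([
  {"dx": 0,"dy": 0,"dz": 0,"wx": 0,"wy": 0,"wz": 0},
  {"dx": 0,"dy": 0,"dz": 0,"wx": 0,"wy": 0,"wz": 0},
  {"dx": 0,"dy": 0,"dz": 0,"wx": 0,"wy": 0,"wz": 0},
  {"dx": 0,"dy": 0,"dz": -0.2,"wx": 0,"wy": 0,"wz": 0},
  {"dx": 0,"dy": 0,"dz": -0.5,"wx": 0,"wy": 0,"wz": 0},
  {"dx": 0,"dy": 0,"dz": -0.7,"wx": 0,"wy": 0,"wz": 0},
  {"dx": 0,"dy": 0,"dz": -0.8,"wx": 0,"wy": 0,"wz": 0.5},
  {"dx": 0,"dy": 0,"dz": -0.8,"wx": 0,"wy": 0,"wz": 1},
  {"dx": 0,"dy": 0,"dz": -0.5,"wx": 0,"wy": 0,"wz": 1},
  {"dx": 0,"dy": 0,"dz": 0,"wx": 0,"wy": 0,"wz": 1},
], hand=0.5)

```text
clock: 46.8
tcp_pos: [0.5777, -0.1528, 0.2931]
eef_rot: [3.134, -0.003, 1.009]
contact_force: [-0.1, -0.1, 0.3]
grip_width: 0.0427
grasp_force: 0.0
```

play_rows([
  {"dx": 0,"dy": 0,"dz": 0,"wx": 0,"wy": 0,"wz": 1},
  {"dx": 0,"dy": 0,"dz": 0,"wx": 0,"wy": 0,"wz": 1},
  {"dx": 0,"dy": 0,"dz": 0,"wx": 0,"wy": 0,"wz": 1},
  {"dx": 0,"dy": 0,"dz": 0,"wx": 0,"wy": 0,"wz": 1},
  {"dx": 0,"dy": 0,"dz": 0,"wx": 0,"wy": 0,"wz": 1},
  {"dx": 0,"dy": 0,"dz": 0,"wx": 0,"wy": 0,"wz": 1},
  {"dx": 0,"dy": 0,"dz": 0,"wx": 0,"wy": 0,"wz": 1},
  {"dx": 0,"dy": 0,"dz": 0,"wx": 0,"wy": 0,"wz": 1},
  {"dx": 0,"dy": 0,"dz": 0,"wx": 0,"wy": 0,"wz": 1},
  {"dx": 0,"dy": 0,"dz": 0,"wx": 0,"wy": 0,"wz": 1},
])

```text
clock: 47.8
tcp_pos: [0.5756, -0.1523, 0.2889]
eef_rot: [-3.142, -0.001, 0.009]
contact_force: [0.0, 0.1, 0.0]
grip_width: 0.0427
grasp_force: 0.0
```

play_rows([
  {"dx": 0,"dy": 0,"dz": 0,"wx": 0,"wy": 0,"wz": 0.73},
  {"dx": -0.16,"dy": 0.4,"dz": 0,"wx": 0,"wy": 0,"wz": 0},
  {"dx": -0.18,"dy": 0.85,"dz": 0,"wx": 0,"wy": 0,"wz": 0},
  {"dx": -0.18,"dy": 0.9,"dz": 0,"wx": 0,"wy": 0,"wz": 0},
  {"dx": -0.18,"dy": 0.9,"dz": 0,"wx": 0,"wy": 0,"wz": 0},
  {"dx": -0.18,"dy": 0.9,"dz": 0,"wx": 0,"wy": 0,"wz": 0},
  {"dx": -0.18,"dy": 0.9,"dz": 0,"wx": 0,"wy": 0,"wz": 0},
  {"dx": -0.18,"dy": 0.9,"dz": 0,"wx": 0,"wy": 0,"wz": 0},
  {"dx": -0.18,"dy": 0.9,"dz": 0,"wx": 0,"wy": 0,"wz": 0},
  {"dx": 0,"dy": 0.2,"dz": 0,"wx": 0,"wy": 0,"wz": 0},
])

```text
clock: 48.8
tcp_pos: [0.4988, -0.4284, 0.2888]
eef_rot: [3.138, 0.001, -0.067]
contact_force: [-0.9, -0.8, -0.5]
grip_width: 0.0426
grasp_force: 0.0
```

play_rows([
  {"dx": 0,"dy": 0,"dz": 0,"wx": 0,"wy": 0,"wz": 0},
  {"dx": 0,"dy": 0,"dz": 0,"wx": 0,"wy": 0,"wz": 0},
  {"dx": 0,"dy": 0,"dz": 0,"wx": 0,"wy": 0,"wz": 0},
])

```text
clock: 49.1
tcp_pos: [0.5036, -0.4203, 0.2883]
eef_rot: [-3.14, -0.001, -0.057]
contact_force: [-0.3, -1.3, 0.3]
grip_width: 0.0428
grasp_force: 0.0
```

Run:
```python
from h import *
cap('wrist','w11'); cap('side','d11'); cap('scene','s11')
a=cv2.imread('pics/w11.png');b=cv2.imread('pics/s11.png')
cv2.imwrite('pics/m11.png',cv2.resize(np.hstack([a,cv2.resize(b[85:225,150:270],(329,384))]),None,fx=.95,fy=.95))
o=r.get_obs();print(o['tcp_pos'],o['eef_rot'],o['q'])
```

```text
[ 0.50315512 -0.42105552  0.28828875] [-3.14109521e+00 -4.46758232e-04 -5.78967980e-02] [ 0.57460658  0.44915945  0.11393977  1.51057653 -0.05402921  1.18483049
 -0.93101164]
```

View pics/m11.png

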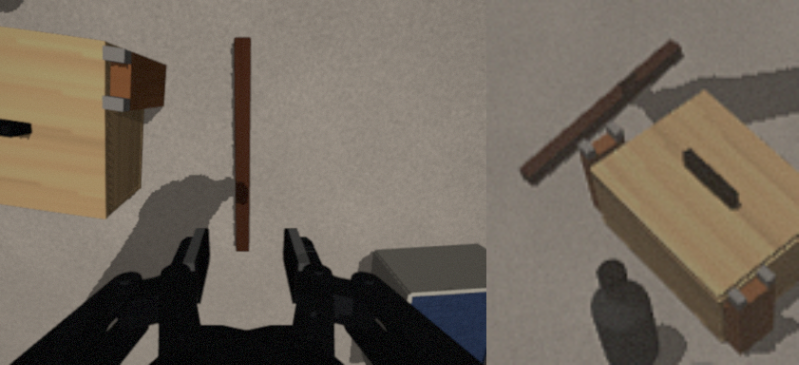

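The lid sits down on the crate; the bar's ends are at (233–251,38) and (236–249,250).

Run:
```python
from h import *
d=load('w11'); f=lambda a:(np.array(a,float)+.5)/.95-.5
p=atz(d,f([(233.5,38),(251,38),(236.5,250),(249,250)]),.024);print(p.round(4),p.mean(0))
a=(p[0]+p[1])/2;b=(p[2]+p[3])/2;print(np.linalg.norm(a-b),np.arctan2(*(a-b)[1::-1]))
m=p.mean(0);print(go(m[0],m[1],.03,np.arctan2(*(a-b)[1::-1])))
# bracket cheek tops (z .138), -y bracket
print(atz(d,f([(105,48),(105,103),(127,48),(127,104)]),.138).round(4), 'exp slot', )
c,s=np.cos(.208),-np.sin(.208)
for y in(.141,-.141): print(.575+c*.062-s*y,-.1533+s*.062+c*y)
h=atz(load('s11'),(np.array([(683,155),(737,200)],float)/.95-[512,0])*[120/329,140/384]+[150,85],.15);print(h.round(4),h.mean(0))
```

```text
[[ 0.6544 -0.4132  0.024 ]
 [ 0.6531 -0.4352  0.024 ]
 [ 0.3495 -0.3969  0.024 ]
 [ 0.3484 -0.4169  0.024 ]] [ 0.50134763 -0.41554665  0.024     ]
0.30531018419476613 -0.0567020010754509
{'dx': np.float64(-0.0530806857230207), 'dy': np.float64(-0.13487619897724998), 'dz': np.float64(6.4572188168043), 'wz': np.float64(-0.011947968867818126)}
[[ 0.6328 -0.3     0.138 ]
 [ 0.5852 -0.2902  0.138 ]
 [ 0.6314 -0.3201  0.138 ]
 [ 0.583  -0.3113  0.138 ]] exp slot
0.6647806270059978 -0.02814234336481894
0.6065466618889069 -0.30406408101290894
[[ 0.5773 -0.1916  0.15  ]
 [ 0.5916 -0.0998  0.15  ]] [ 0.58445856 -0.14571317  0.15      ]
```

play_rows([
  {"dx": -0.05,"dy": -0.13,"dz": 0.4,"wx": 0,"wy": 0,"wz": 0},
  {"dx": 0,"dy": 0,"dz": 0.9,"wx": 0,"wy": 0,"wz": 0},
  {"dx": 0,"dy": 0,"dz": 0.9,"wx": 0,"wy": 0,"wz": 0},
  {"dx": 0,"dy": 0,"dz": 0.9,"wx": 0,"wy": 0,"wz": 0},
  {"dx": 0,"dy": 0,"dz": 0.9,"wx": 0,"wy": 0,"wz": 0},
  {"dx": 0,"dy": 0,"dz": 0.9,"wx": 0,"wy": 0,"wz": 0},
  {"dx": 0,"dy": 0,"dz": 0.8,"wx": 0,"wy": 0,"wz": 0},
  {"dx": 0,"dy": 0,"dz": 0.4,"wx": 0,"wy": 0,"wz": 0},
  {"dx": 0,"dy": 0,"dz": 0,"wx": 0,"wy": 0,"wz": 0},
  {"dx": 0,"dy": 0,"dz": 0,"wx": 0,"wy": 0,"wz": 0},
], hand=0.6)

```text
clock: 50.25
tcp_pos: [0.5014, -0.4175, 0.0451]
eef_rot: [3.141, -0.001, -0.06]
contact_force: [0.4, -1.2, 0.0]
grip_width: 0.0514
grasp_force: 0.0
```

Run:
```python
from h import *
print(r.get_obs()['tcp_pos'],go(.5013,-.4155,.028,-.0567))
```

```text
[ 0.50138468 -0.41753593  0.04509431] {'dx': np.float64(-0.005154781070984012), 'dy': np.float64(-0.0506808777747296), 'dz': np.float64(0.427357832170258), 'wz': np.float64(-0.030956785779632234)}
```

play_rows([
  {"dx": 0,"dy": -0.05,"dz": 0.2,"wx": 0,"wy": 0,"wz": -0.03},
  {"dx": 0,"dy": 0,"dz": 0.2,"wx": 0,"wy": 0,"wz": 0},
  {"dx": 0,"dy": 0,"dz": 0,"wx": 0,"wy": 0,"wz": 0},
  {"dx": 0,"dy": 0,"dz": 0,"wx": 0,"wy": 0,"wz": 0},
])

```text
clock: 50.65
tcp_pos: [0.5007, -0.4152, 0.0282]
eef_rot: [-3.142, 0.0, -0.057]
contact_force: [0.0, 0.4, 0.1]
grip_width: 0.0515
grasp_force: 0.0
```

play_rows([
  {"dx": 0,"dy": 0,"dz": 0,"wx": 0,"wy": 0,"wz": 0},
  {"dx": 0,"dy": 0,"dz": 0,"wx": 0,"wy": 0,"wz": 0},
  {"dx": 0,"dy": 0,"dz": 0,"wx": 0,"wy": 0,"wz": 0},
  {"dx": 0,"dy": 0,"dz": 0,"wx": 0,"wy": 0,"wz": 0},
  {"dx": 0,"dy": 0,"dz": 0,"wx": 0,"wy": 0,"wz": 0},
  {"dx": 0,"dy": 0,"dz": 0,"wx": 0,"wy": 0,"wz": 0},
], hand=0, squeeze=70)

```text
clock: 51.25
tcp_pos: [0.5011, -0.4154, 0.0287]
eef_rot: [3.141, -0.001, -0.057]
contact_force: [-1.3, 1.7, 5.4]
grip_width: 0.0203
grasp_force: 71.0
```

play_rows([
  {"dx": 0,"dy": 0,"dz": -0.3,"wx": 0,"wy": 0,"wz": 0},
  {"dx": 0,"dy": 0,"dz": -0.6,"wx": 0,"wy": 0,"wz": 0},
  {"dx": 0,"dy": 0,"dz": -0.8,"wx": 0,"wy": 0,"wz": 0},
  {"dx": 0,"dy": 0,"dz": -0.8,"wx": 0,"wy": 0,"wz": 0},
  {"dx": 0,"dy": 0,"dz": -0.8,"wx": 0,"wy": 0,"wz": 0},
  {"dx": 0,"dy": 0,"dz": -0.8,"wx": 0,"wy": 0,"wz": 0},
  {"dx": 0,"dy": 0,"dz": -0.8,"wx": 0,"wy": 0,"wz": 0},
  {"dx": 0,"dy": 0,"dz": -0.7,"wx": 0,"wy": 0,"wz": 0},
  {"dx": 0,"dy": 0,"dz": -0.3,"wx": 0,"wy": 0,"wz": 0},
  {"dx": 0,"dy": 0,"dz": 0,"wx": 0,"wy": 0,"wz": -0.4},
])

```text
clock: 52.25
tcp_pos: [0.5013, -0.4161, 0.2666]
eef_rot: [3.139, -0.003, -0.017]
contact_force: [-0.5, -0.0, -1.5]
grip_width: 0.0202
grasp_force: 70.2
```

play_rows([
  {"dx": 0,"dy": 0,"dz": 0,"wx": 0,"wy": 0,"wz": -0.7},
  {"dx": 0,"dy": 0,"dz": 0,"wx": 0,"wy": 0,"wz": -0.8},
  {"dx": 0,"dy": 0,"dz": 0,"wx": 0,"wy": 0,"wz": -0.8},
  {"dx": 0,"dy": 0,"dz": 0,"wx": 0,"wy": 0,"wz": -0.8},
  {"dx": 0,"dy": 0,"dz": 0,"wx": 0,"wy": 0,"wz": -0.8},
  {"dx": 0,"dy": 0,"dz": 0,"wx": 0,"wy": 0,"wz": -0.8},
  {"dx": 0,"dy": 0,"dz": 0,"wx": 0,"wy": 0,"wz": -0.8},
  {"dx": 0,"dy": 0,"dz": 0,"wx": 0,"wy": 0,"wz": -0.8},
  {"dx": 0,"dy": 0,"dz": 0,"wx": 0,"wy": 0,"wz": -0.8},
  {"dx": 0,"dy": 0,"dz": 0,"wx": 0,"wy": 0,"wz": -0.8},
])

```text
clock: 53.25
tcp_pos: [0.5, -0.415, 0.2628]
eef_rot: [-3.14, 0.0, 0.776]
contact_force: [-0.2, -0.4, -1.9]
grip_width: 0.0202
grasp_force: 70.2
```

play_rows([
  {"dx": 0,"dy": 0,"dz": 0,"wx": 0,"wy": 0,"wz": -0.8},
  {"dx": 0,"dy": 0,"dz": 0,"wx": 0,"wy": 0,"wz": -0.8},
  {"dx": 0,"dy": 0,"dz": 0,"wx": 0,"wy": 0,"wz": -0.8},
  {"dx": 0,"dy": 0,"dz": 0,"wx": 0,"wy": 0,"wz": -0.8},
  {"dx": 0,"dy": 0,"dz": 0,"wx": 0,"wy": 0,"wz": -0.8},
  {"dx": 0,"dy": 0,"dz": 0,"wx": 0,"wy": 0,"wz": -0.8},
  {"dx": 0,"dy": 0,"dz": 0,"wx": 0,"wy": 0,"wz": -0.8},
  {"dx": 0,"dy": 0,"dz": 0,"wx": 0,"wy": 0,"wz": -0.3},
  {"dx": 0,"dy": 0,"dz": 0,"wx": 0,"wy": 0,"wz": 0},
  {"dx": 0,"dy": 0,"dz": 0,"wx": 0,"wy": 0,"wz": 0},
])

```text
clock: 54.25
tcp_pos: [0.5004, -0.4152, 0.2636]
eef_rot: [-3.141, -0.0, 1.361]
contact_force: [0.1, 0.6, -0.7]
grip_width: 0.0204
grasp_force: 70.2
```

play_rows([
  {"dx": 0.3,"dy": 0.1,"dz": 0,"wx": 0,"wy": 0,"wz": 0},
  {"dx": 0.7,"dy": 0.2,"dz": 0,"wx": 0,"wy": 0,"wz": 0},
  {"dx": 0.8,"dy": 0.24,"dz": 0,"wx": 0,"wy": 0,"wz": 0},
  {"dx": 0.8,"dy": 0.24,"dz": 0,"wx": 0,"wy": 0,"wz": 0},
  {"dx": 0.8,"dy": 0.24,"dz": 0,"wx": 0,"wy": 0,"wz": 0},
  {"dx": 0.8,"dy": 0.24,"dz": 0,"wx": 0,"wy": 0,"wz": 0},
  {"dx": 0.8,"dy": 0.24,"dz": 0,"wx": 0,"wy": 0,"wz": 0},
  {"dx": 0.8,"dy": 0.24,"dz": 0,"wx": 0,"wy": 0,"wz": 0},
  {"dx": 0.7,"dy": 0.2,"dz": 0,"wx": 0,"wy": 0,"wz": 0},
  {"dx": 0.3,"dy": 0.08,"dz": 0,"wx": 0,"wy": 0,"wz": 0},
])

```text
clock: 55.25
tcp_pos: [0.6376, -0.1599, 0.2643]
eef_rot: [3.141, -0.003, 1.368]
contact_force: [0.2, -0.0, -1.4]
grip_width: 0.0205
grasp_force: 70.2
```

play_rows([
  {"dx": 0,"dy": 0,"dz": 0,"wx": 0,"wy": 0,"wz": 0},
  {"dx": 0,"dy": 0,"dz": 0,"wx": 0,"wy": 0,"wz": 0},
  {"dx": 0,"dy": 0,"dz": 0,"wx": 0,"wy": 0,"wz": 0},
])

```text
clock: 55.55
tcp_pos: [0.6349, -0.1685, 0.264]
eef_rot: [-3.141, 0.002, 1.359]
contact_force: [-0.5, -1.1, -0.9]
grip_width: 0.0204
grasp_force: 70.2
```

Run:
```python
from h import *
cap('wrist','w12'); cap('side','d12'); cap('scene','s12')
a=cv2.imread('pics/w12.png');b=cv2.imread('pics/d12.png')
cv2.imwrite('pics/m12.png',cv2.resize(np.hstack([a,cv2.resize(b[130:305,180:330],(329,384))]),None,fx=.95,fy=.95))
o=r.get_obs();print(o['tcp_pos'],o['eef_rot'],o['q'],o['grip_width'],go(.636,-.1664,.155,1.363))
```

```text
[ 0.63527235 -0.16778735  0.26413464] [-3.14150882e+00  7.71617576e-04  1.36002056e+00] [ 0.39224513  0.4817607  -0.24608454  1.52457991  0.12478012  1.15072937
 -0.08866898] 0.020069972473810108 {'dx': np.float64(0.03772219327229468), 'dy': np.float64(0.010532064446414618), 'dz': np.float64(2.72836601112107), 'wz': np.float64(-0.029794398219924467)}
```

View pics/m12.png

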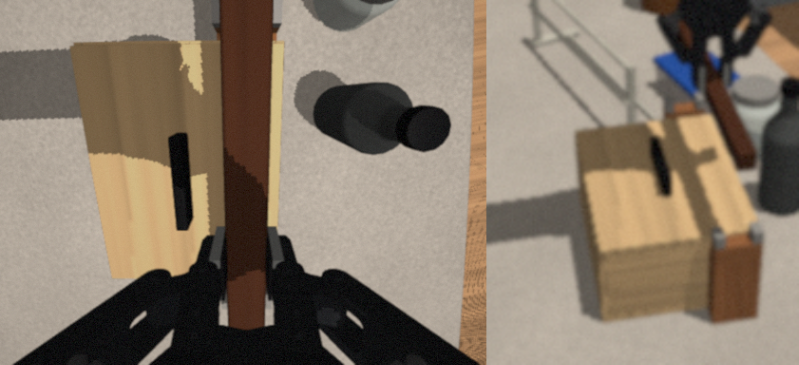

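Bar is held over the seat; lid far corners at (73,43),(283,42), near-left (112,277), handle top (178,133)–(183,229); flask clear at (375,115).

Run:
```python
from h import *
d=load('w12'); f=lambda a:(np.array(a,float)+.5)/.95-.5
p=atz(d,f([(73,43),(283,42),(112,277)]),.120);print(p.round(4),np.linalg.norm(p[0]-p[1]),np.linalg.norm(p[0]-p[2]),(p[1]+p[2])/2,np.arctan2(*(p[1]-p[0])[1::-1]))
h=atz(d,f([(176,133),(181,229)]),.150);print(h,h.mean(0))
b=atz(d,f([(220,5),(273,5),(223,200),(270,200)]),.2594);print(b.round(4));a=(b[0]+b[1]-b[2]-b[3]);print(np.arctan2(a[1],a[0]),np.linalg.norm(b[0]-b[1]))
c,s=np.cos(.208),-np.sin(.208);R=np.array([[c,-s],[s,c]])
for q in((b[0]+b[1])/2,(b[2]+b[3])/2,h[0],h[1]): print((R.T@(q[:2]-[.575,-.1533])).round(4))
```

```text
[[ 0.5116 -0.0143  0.12  ]
 [ 0.6925 -0.0535  0.12  ]
 [ 0.4585 -0.2528  0.12  ]] 0.18514473710663165 0.2442890827028854 [ 0.57553919 -0.15311299  0.12      ] -0.2130874433996847
[[ 0.58721098 -0.10773209  0.15      ]
 [ 0.56589583 -0.19595667  0.15      ]] [ 0.5765534  -0.15184438  0.15      ]
[[ 0.6489 -0.0541  0.2594]
 [ 0.6697 -0.0585  0.2594]
 [ 0.6307 -0.1356  0.2594]
 [ 0.6533 -0.1404  0.2594]]
1.3619380671157861 0.02118509882929743
[0.0625 0.1123]
[0.0624 0.0288]
[0.0025 0.0471]
[-0.0001 -0.0436]
```

play_rows([
  {"dx": 0.02,"dy": 0,"dz": 0.3,"wx": 0,"wy": 0,"wz": -0.02},
  {"dx": 0,"dy": 0,"dz": 0.5,"wx": 0,"wy": 0,"wz": 0},
  {"dx": 0,"dy": 0,"dz": 0.5,"wx": 0,"wy": 0,"wz": 0},
  {"dx": 0,"dy": 0,"dz": 0.4,"wx": 0,"wy": 0,"wz": 0},
  {"dx": 0,"dy": 0,"dz": 0.3,"wx": 0,"wy": 0,"wz": 0},
  {"dx": 0,"dy": 0,"dz": 0.2,"wx": 0,"wy": 0,"wz": 0},
  {"dx": 0,"dy": 0,"dz": 0,"wx": 0,"wy": 0,"wz": 0},
  {"dx": 0,"dy": 0,"dz": 0,"wx": 0,"wy": 0,"wz": 0},
])

```text
clock: 56.5
tcp_pos: [0.6365, -0.165, 0.1765]
eef_rot: [3.141, -0.0, 1.365]
contact_force: [0.1, 0.2, -1.8]
grip_width: 0.0202
grasp_force: 70.2
```

play_rows([
  {"dx": 0,"dy": 0,"dz": 0.1,"wx": 0,"wy": 0,"wz": 0},
  {"dx": 0,"dy": 0,"dz": 0.1,"wx": 0,"wy": 0,"wz": 0},
  {"dx": 0,"dy": 0,"dz": 0.1,"wx": 0,"wy": 0,"wz": 0},
  {"dx": 0,"dy": 0,"dz": 0,"wx": 0,"wy": 0,"wz": 0},
  {"dx": 0,"dy": 0,"dz": 0,"wx": 0,"wy": 0,"wz": 0},
])

```text
clock: 57.0
tcp_pos: [0.636, -0.1649, 0.1639]
eef_rot: [-3.141, -0.0, 1.365]
contact_force: [0.8, 0.5, -2.1]
grip_width: 0.0204
grasp_force: 70.2
```

play_rows([
  {"dx": 0,"dy": 0,"dz": 0.1,"wx": 0,"wy": 0,"wz": 0},
  {"dx": 0,"dy": 0,"dz": 0.1,"wx": 0,"wy": 0,"wz": 0},
  {"dx": 0,"dy": 0,"dz": 0.05,"wx": 0,"wy": 0,"wz": 0},
  {"dx": 0,"dy": 0,"dz": 0,"wx": 0,"wy": 0,"wz": 0},
  {"dx": 0,"dy": 0,"dz": 0,"wx": 0,"wy": 0,"wz": 0},
])

```text
clock: 57.5
tcp_pos: [0.6361, -0.165, 0.154]
eef_rot: [-3.141, -0.0, 1.365]
contact_force: [0.2, -0.2, -0.7]
grip_width: 0.0202
grasp_force: 70.2
```

play_rows([
  {"dx": 0,"dy": 0,"dz": 0.06,"wx": 0,"wy": 0,"wz": 0},
  {"dx": 0,"dy": 0,"dz": 0,"wx": 0,"wy": 0,"wz": 0},
  {"dx": 0,"dy": 0,"dz": 0,"wx": 0,"wy": 0,"wz": 0},
])

```text
clock: 57.8
tcp_pos: [0.6361, -0.165, 0.1517]
eef_rot: [-3.142, -0.0, 1.365]
contact_force: [-1.0, -0.4, -1.4]
grip_width: 0.0206
grasp_force: 70.2
```

play_rows([
  {"dx": 0,"dy": 0,"dz": 0.03,"wx": 0,"wy": 0,"wz": 0},
  {"dx": 0,"dy": 0,"dz": 0,"wx": 0,"wy": 0,"wz": 0},
  {"dx": 0,"dy": 0,"dz": 0,"wx": 0,"wy": 0,"wz": 0},
])

```text
clock: 58.1
tcp_pos: [0.6363, -0.165, 0.1507]
eef_rot: [3.141, -0.0, 1.365]
contact_force: [-0.4, 1.0, -0.5]
grip_width: 0.0206
grasp_force: 70.4
```

play_rows([
  {"dx": 0,"dy": 0,"dz": 0,"wx": 0,"wy": 0,"wz": 0},
  {"dx": 0,"dy": 0,"dz": 0,"wx": 0,"wy": 0,"wz": 0},
  {"dx": 0,"dy": 0,"dz": 0,"wx": 0,"wy": 0,"wz": 0},
  {"dx": 0,"dy": 0,"dz": 0,"wx": 0,"wy": 0,"wz": 0},
  {"dx": 0,"dy": 0,"dz": -0.2,"wx": 0,"wy": 0,"wz": 0},
  {"dx": 0,"dy": 0,"dz": -0.5,"wx": 0,"wy": 0,"wz": 0},
  {"dx": 0,"dy": 0,"dz": -0.8,"wx": 0,"wy": 0,"wz": 0},
  {"dx": 0,"dy": 0,"dz": -0.8,"wx": 0,"wy": 0,"wz": 0},
  {"dx": 0,"dy": 0,"dz": -0.8,"wx": 0,"wy": 0,"wz": 0},
  {"dx": 0,"dy": 0,"dz": -0.5,"wx": 0,"wy": 0,"wz": 0},
], hand=0.5)

```text
clock: 59.1
tcp_pos: [0.6371, -0.1651, 0.2984]
eef_rot: [3.137, 0.0, 1.365]
contact_force: [0.2, -0.0, -0.4]
grip_width: 0.0427
grasp_force: 0.0
```

play_rows([
  {"dx": 0,"dy": 0,"dz": -0.5,"wx": 0,"wy": 0,"wz": 0},
  {"dx": 0,"dy": -0.5,"dz": 0,"wx": 0,"wy": 0,"wz": 0},
  {"dx": 0,"dy": -0.5,"dz": 0,"wx": 0,"wy": 0,"wz": 0},
  {"dx": 0,"dy": -0.5,"dz": 0,"wx": 0,"wy": 0,"wz": 0},
  {"dx": 0,"dy": 0,"dz": 0,"wx": 0,"wy": 0,"wz": 0},
  {"dx": 0,"dy": 0,"dz": 0,"wx": 0,"wy": 0,"wz": 0},
  {"dx": 0,"dy": 0,"dz": 0,"wx": 0,"wy": 0,"wz": 0},
])

```text
clock: 59.8
tcp_pos: [0.5782, -0.1529, 0.3149]
eef_rot: [3.14, -0.0, 1.365]
contact_force: [0.5, -0.9, 0.8]
grip_width: 0.0423
grasp_force: 0.0
```

Run:
```python
from h import *
cap('wrist','w13'); cap('side','d13'); cap('scene','s13')
a=cv2.imread('pics/d13.png');b=cv2.imread('pics/s13.png')
cv2.imwrite('pics/m13.png',np.hstack([cv2.resize(a[165:305,205:330],(400,448)),cv2.resize(b[100:240,165:290],(400,448))]))
o=r.get_obs();print(o['tcp_pos'],o['contact_force'])
```

```text
[ 0.57795243 -0.15274062  0.31429864] [ 0.34961196  0.38689767 -0.03557931]
```

View pics/m13.png

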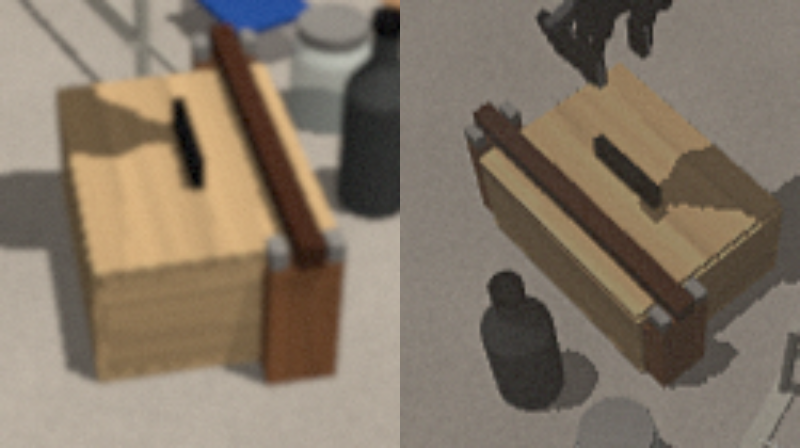

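Both views show the bar lying between the cheeks of both brackets, with its ends at left-panel (220,35) and (315,250). The lid is seated and the bystanders are in place, so I am handing in.

```bash
python3 -c "
from bench import r
print(r.hand_in())"
```

```text
the job is handed in; nothing more can be done
None
```

The job is handed in at about 60 s: all four canisters present (no yellow one) stand in the crate, the lid is seated and the bar lies in both bracket slots as far as the last pictures show; no verdict was returned.

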